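# Free the locked centrifuge lid through its emergency release hole

### The job

The little centrifuge has lost power with its lid locked. Take the screwdriver, put its shaft into the small release hole in the sloping front panel and press the catch behind it, gently and without driving it hard against its stop, until the lid springs up; then lay the screwdriver back on the bench and raise the lid fully open so that it stays up. Leave everything else on the bench where it is.

Things in the scene. Friction and masses are not known exactly. Their poses are not given: they have to be found in the camera images.
- screwdriver: cross screwdriver lying on the bench, 190 mm long, 75 g. Origin on its underside below the middle; x runs from the handle to the tip, z up. Handle (to be gripped): x -95 to -7 mm, 20 mm wide (y), 25 mm high; shaft: x -3 to 95 mm, 4 mm (y) by 6 mm (z), centre line 13 mm above the origin. Balances at x = -46 mm.
- driver_tip (a point): end of the screwdriver's shaft (95, 0, 13 mm in the screwdriver's frame)
- driver_butt (a point): end of the screwdriver's handle (-95, 0, 13 mm in the screwdriver's frame)
- centrifuge: white bench centrifuge, fixed, 190 mm deep, 196 wide, 125 high to the deck, 135 to the top of the shut lid. x points from front to rear, y to its left, z up; origin on the bench, 105 mm behind the front wall. Front wall upright to 55 mm; above it a 4 mm panel leans back 40 degrees from vertical up to the deck's front edge at x = -47 mm; in it a round 10 mm release hole, hollow behind.
- release_hole (a point): centre of the hole's mouth on the sloping panel (x -82, y 0, z 82 mm on the centrifuge). The point's x is the hole's axis, into the machine, 40 degrees below level: the shaft must slope like it. The catch's tail, a pad 18 mm wide, waits 26 to 31 mm inside; it must be pressed 5 to 14 mm farther (its setting is unknown) against a spring of 4 rising to 10 N; hard stop 1 to 7 mm later.
- lid (a joint): angle of the lid in rad: 0 shut, about 0.25 to 0.4 once two sprung pins have thrown it up, 1.2 at its stop, fully open. A counterbalanced, stiff hinge: the lid stays where it is left; raising it takes about 1 N at the handle.
- lid_hinge (a point): middle of the lid's hinge axis, at the rear of the deck (75, 0, 125 mm in the centrifuge's frame); the axis runs along the centrifuge's y
- bottle: amber reagent bottle, 55 mm wide, 115 mm high, bystander; origin in the middle of its underside
- beaker_mid: plastic beaker, 64 mm wide, 72 mm high, standing before the centrifuge, bystander; origin in the middle of its underside
- vial: glass sample vial with black cap, 23 mm wide, 59 mm high, bystander; origin in the middle of its underside
- marker: felt marker, 136 mm long, 13 mm thick, lying on the bench, bystander; origin under its middle
- lid_handle (a point): middle of the grey bow handle on the lid near its front: a round bar 9 mm thick and about 80 mm long parallel to the hinge, on two posts, its centre 32 mm above the lid's top face; moves with the lid. With the lid shut 108 mm in front of the hinge axis and 42 mm above it (116 mm from it).
Things that resemble listed ones, but are neither listed nor needed, are in the scene too. Of the things that look like the screwdriver, the smaller one is meant.

How it is judged (in metres and radians):
On the way, in this order (a step that is already met when the one before it is completed fails the run):
1. the lid springs up while the screwdriver's shaft is in the release hole (value of joint lid above 0.12 rad and x of driver_tip in the frame of release_hole above 0.015 m and distance between driver_tip and release_hole below 0.06 m), for 0.05 s.
2. the lid is raised fully open (value of joint lid above 1.05 rad), for 0.2 s.
At the end, for the whole second after the job is handed in: The lid stands open beyond 1.05 rad (its stop is at 1.2) and stays there; the screwdriver lies at rest flat on the bench (both its ends lower than 35 mm) (value of joint lid above 1.05 rad and height (world z) of each of driver_tip, driver_butt below 0.035 m and linear speed of screwdriver below 0.02 m/s); the robot touches nothing.
It fails at once if the screwdriver is pressed on the centrifuge or its catch with more than 30 N (contact force between screwdriver and centrifuge above 30 N).
It fails at once if a bystander is shifted by more than 30 mm (distance of any of bottle, beaker_mid, vial, marker from where it was at the start of the episode above 0.03 m).
It also fails if it takes over 72 s, if anything falls off the work surface, if the arm or the gripper's body presses on something with over 40 N, if the wrist force passes 120 N, or if a joint passes its speed limit or range.

### The arm

A 6-joint arm with a two-finger parallel gripper is mounted at the origin on the work surface; the furniture and walls round the work are solid. World frame = base frame: x ahead of the robot, y to its left, z up, the work surface at z = 0. Lengths are in mm, angles in rad, forces in N, time in s.
With the tool pointing down it reaches from about 300 to 775 mm from the base axis. Payload 14.6 kg.
Tool frame: the origin (TCP) lies at the centre of the arm's flange, where the gripper is bolted on; the fingertips stand 199 mm ahead of it and the grasp point (between the pads) lies 180 mm ahead of it; z points along the fingers, y is the line along which they close (so a half turn about z gives the same grasp; the last joint's range is limited). The gripper opens to 94 mm and grips with 3 to 60 N. Pads are 16 mm wide; open, the fingers measure 119 mm over their backs; the gripper's body (75 mm by 177 mm) begins 78 mm behind the grasp point.
Start: joints at [1.21, 0.3, 1.521, -0, 1.321, -0.067], TCP at [159.273, 526.425, 404.646] pointing down, gripper open.
Joint ranges: [-3.03, 3.03], [-0.79, 2.21], [0.23, 2.52], [-1.04, 4.18], [0, 3.07], [-2.55, 2.55]. Speed limits (rad/s): [2.22, 2.22, 2.57, 3.14, 3.14, 3.14].

### API

Orientations are given as [roll, pitch, yaw] about the fixed x, y, z axes, in that order (R = Rz(yaw) Ry(pitch) Rx(roll)).
In Python, from cell import manip, optics, workorder gives the robot as it stands.
- The arm moves only by the tool step_arm, never from a script. Its argument "increments" is a list that holds one entry, the list of rows, each a list of 7 numbers: the turn, a rotation vector about the tool's x, y, z as a fraction of full scale, then the shift along the tool's x, y, z as a fraction of full scale, then the closure, from -1 (fully open) to 1 (shut). In form: [[[wx, wy, wz, tx, ty, tz, fingers], ...]]. A call has 1 to 5 rows; each row shifts and turns the commanded pose from where the row before left it, along the tool's axes as they then stand; what a row does not reach is not made up. Full scale, the value 1, is 40 mm for a shift and 45 degrees for a turn. A row lasts 1/10 s, in which the tool goes at most 50 mm and 8.59 degrees, less where a joint would pass 70% of its speed; a pose out of reach is approached as far as the arm can. A call with a number of a shift or a turn outside -1 to 1 is refused whole. A call with a gripper value outside its range is refused whole. The fingers move at their own pace and stop on an object; "newtons" is the grip in N (left out, the last holds). Time passes only in rows, so rows that do not move let the fingers close. It gives the time, the measured TCP pose, the force, the opening and the grip force at its end, in the units of the state.
- manip.read_state(): the state, without advancing time (a new reading comes with each control period).
- optics.camera(name): name is "scene" or "top"; returns a dict with "frame" (480x640x3 uint8, red, green, blue), "range_z" (480x640 float32, mm along the optical axis (not along the pixel's ray), 0 where there is no reading), "mtx" (3x3 intrinsics, pixels), "cam_to_world" (4x4, takes a point from camera to world coordinates). Camera axes: x right, y down, z forward; pixel columns grow to the right and rows downward; lengths in mm; the calibration is good to about 2 mm. A picture is of the moment at which its call begins.
- workorder.sign_off(): hands the job in; it is judged then, once.
The state is a dict: "clock": time; "joints": joint angles; "qd": joint speeds; "effort": joint torques, N m; "eef_pos": TCP position; "eef_rot": TCP orientation; "wrist_force": force on the tool from outside, world axes, zero at the start; "moment": the same for the moment, N m; "finger_gap": finger opening in mm; "finger_force": force on a finger pad.
Only numpy, scipy, OpenCV 4.12 (cv2) and the standard library are available. Lean on these libraries where they do the work, as an engineer would, in place of code of your own. Each camera call takes 0.05 s, during which the arm holds its last target. There are 200 camera calls.

## Working session

There is one attempt and no reset: what is moved stays moved. The work goes in short steps, Python scripts to look and compute and a tool call to move; the robot and the scene stay as the last step left them, time stands still between calls to the robot, and variables do not carry over. Pictures are saved under pics/ and viewed, at most 12 in all, crops included, and the job is handed in when it is done.

Besides the shell and the picture viewer there is one more tool, called after ">>>" by a JSON object that holds its "name" and its "arguments". step_arm: Moves the arm, as the interface text tells. Its arguments: {"type":"object","properties":{"increments":{"type":"array","items":{"type":"array","items":{"type":"array","items":{"type":"number"}}}},"newtons":{"type":"number"}},"required":["increments"]}

```bash
mkdir -p pics; ls
python3 - <<'E'
from cell import manip, optics
import cv2, numpy as np
for n in("scene","top"):
    c=optics.camera(n); np.savez(f"pics/{n}0.npz",**c)
    cv2.imwrite(f"pics/{n}0.png",c["frame"][:,:,::-1]); print(n,c["mtx"].tolist(),np.round(c["cam_to_world"],3).tolist())
print(manip.read_state())
E
```

```text
pics
scene [[477.27045760126936, 0.0, 318.02369285073195], [0.0, 477.27045760126936, 237.4019283726314], [0.0, 0.0, 1.0]] [[0.538, -0.442, 0.718, -428.9], [-0.843, -0.263, 0.469, -467.646], [-0.018, -0.858, -0.514, 815.105], [0.0, 0.0, 0.0, 1.0]]
top [[446.62354663873555, 0.0, 322.63825024640505], [0.0, 446.62354663873555, 236.22098126415574], [0.0, 0.0, 1.0]] [[-0.025, -0.983, 0.181, 309.342], [-0.999, 0.03, 0.021, 111.933], [-0.026, -0.18, -0.983, 1307.461], [0.0, 0.0, 0.0, 1.0]]
{'clock': 0.1, 'joints': array([ 1.21043120e+00,  3.00384847e-01,  1.52152485e+00, -1.22500113e-05,
        1.32071958e+00, -6.65943323e-02]), 'qd': array([-0.0002125 , -0.00063155, -0.0007319 , -0.00085136,  0.00145675,
        0.00111558]), 'effort': array([ 3.57524950e-04, -5.32646298e+01, -3.53278077e+01,  7.09829153e-02,
        2.35553063e-02, -4.54763233e-05]), 'eef_pos': array([159.24734615, 526.40204202, 404.15732605]), 'eef_rot': array([-3.14055754e+00, -5.71428129e-05,  2.84782487e+00]), 'wrist_force': array([-0.50437981, -0.3275915 ,  0.70424505]), 'moment': array([ 0.00549788, -0.00176046,  0.00854791]), 'finger_force': 0.0, 'finger_gap': 93.91761817061433}
```

View pics/scene0.png

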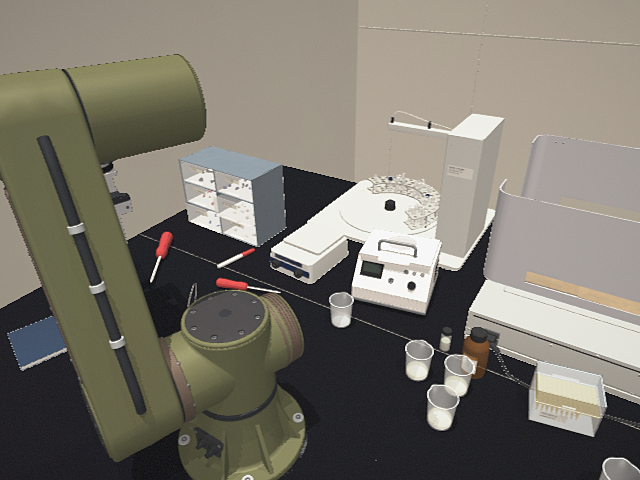

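View pics/top0.png

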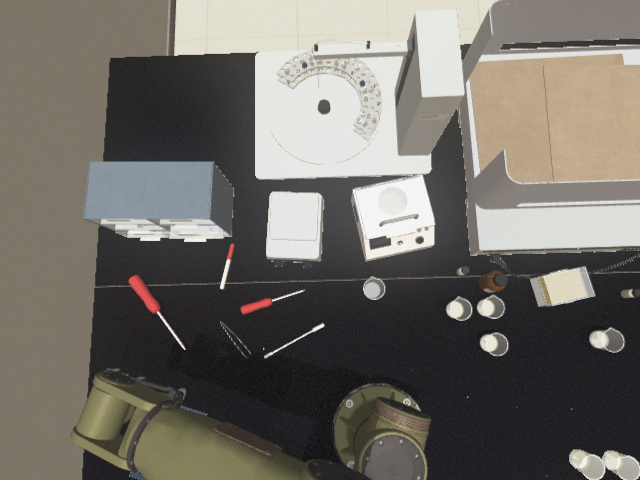

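The scene image shows the centrifuge near (398,270) with its handle at (397,243), and the beaker before it at (341,309). The candidates for the screwdriver in the top image are the large red one at (145,295)-(185,348), the small red one at (256,306)-(304,291), and the red and white marker at (228,265). I choose the smaller one and check it in a crop.

```bash
cat > h.py <<'E'
import numpy as np, cv2
from scipy.spatial.transform import Rotation as R
def load(n): return dict(np.load(f"pics/{n}.npz"))
def snap(n,tag):
    from cell import optics
    c=optics.camera(n); np.savez(f"pics/{n}{tag}.npz",**c); return c
def ray(c,u,v):
    K=c["mtx"];T=c["cam_to_world"]
    d=np.array([(u-K[0,2])/K[0,0],(v-K[1,2])/K[1,1],1.]); return T[:3,3],T[:3,:3]@d
def plane(c,u,v,z):
    o,d=ray(c,u,v); return o+d*(z-o[2])/d[2]
def cloud(c):
    K=c["mtx"];T=c["cam_to_world"];v,u=np.mgrid[:480,:640];z=c["range_z"].astype(float)
    P=np.stack([(u-K[0,2])/K[0,0]*z,(v-K[1,2])/K[1,1]*z,z],-1)@T[:3,:3].T+T[:3,3]
    P[z==0]=np.nan; return P
def proj(c,p):
    T=c["cam_to_world"];q=(np.asarray(p)-T[:3,3])@T[:3,:3];q=q@c["mtx"].T;return q[...,:2]/q[...,2:]
E
python3 - <<'E'
from h import *
s,t=load("scene0"),load("top0")
def crop(c,x,y,w,h,k): return cv2.resize(c["frame"][y:y+h,x:x+w,::-1],(w*k,h*k),interpolation=cv2.INTER_CUBIC)
a=crop(s,340,225,110,95,5); b=crop(t,230,265,110,60,5)[:, :550]
cv2.imwrite("pics/crop1.png",np.vstack([a[:, :550],b])[:600] if a.shape[1]==b.shape[1] else a)
for c,n in((s,"scene"),(t,"top")):
    P=cloud(c);f=cv2.cvtColor(c["frame"],cv2.COLOR_RGB2HSV)
    m=(((f[...,0]<8)|(f[...,0]>172))&(f[...,1]>150)&(f[...,2]>90)).astype(np.uint8)
    k,l,st,ce=cv2.connectedComponentsWithStats(m)
    for i in range(1,k):
        if st[i,4]>20:print(n,st[i].tolist(),np.round(np.nanmean(P[l==i],0)),np.round(np.nanmax(P[l==i],0)))
P=cloud(t)
for uv in [(374,289),(462,271),(493,281),(459,309),(304,291)]:
    print(uv,np.round(P[uv[1],uv[0]]))
E
```

```text
scene [156, 232, 17, 27, 261] [388. 653.  26.] [472. 752.  39.]
scene [242, 248, 13, 9, 49] [510. 411.   9.] [535. 437.  14.]
scene [216, 278, 32, 12, 244] [346. 334.  18.] [369. 402.  27.]
top [228, 244, 6, 15, 45] [512. 413.  12.] [533. 421.  17.]
top [129, 276, 31, 37, 437] [392. 657.  30.] [444. 705.  39.]
top [241, 299, 31, 15, 231] [349. 337.  21.] [368. 378.  29.]
(374, 289) [389.  -5.   2.]
(462, 271) [ 429. -247.   56.]
(493, 281) [ 396. -314.  102.]
(459, 309) [ 326. -242.   14.]
(304, 291) [389. 199.   0.]
```

View pics/crop1.png

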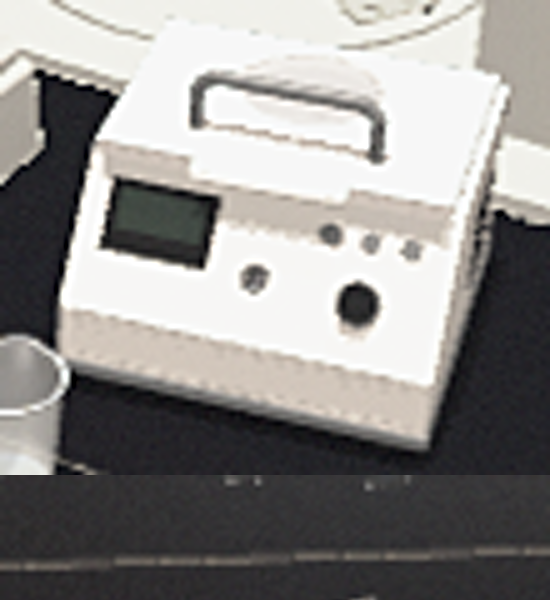

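The crop shows the display at (160,222), the release hole at (255,278), which is scene (391,280.6), three small buttons at (330-410,240) and the knob at (357,303). Next I measure the frames.

Run:
```python
from h import *
s,t=load("scene0"),load("top0")
Ps,Pt=cloud(s),cloud(t)
# panel points: scene box around hole
def fit(X,th=2.5):
    rng=np.random.default_rng(0);best=None
    for _ in range(300):
        p=X[rng.choice(len(X),3,False)];n=np.cross(p[1]-p[0],p[2]-p[0])
        if np.linalg.norm(n)<1:continue
        n/=np.linalg.norm(n);m=abs((X-p[0])@n)<th
        if best is None or m.sum()>best.sum():best=m
    c=X[best].mean(0);n=np.linalg.svd(X[best]-c)[2][2];n*=np.sign(n[2]);return c,n,best.sum(),len(X)
for nm,P,box in(("s",Ps,(365,270,425,296)),("t",Pt,(366,228,430,252))):
    X=P[box[1]:box[3],box[0]:box[2]].reshape(-1,3);X=X[(X[:,2]>60)&(X[:,2]<118)]
    c,n,k,N=fit(X);print(nm,"panel",c.round(1),n.round(3),k,N,"elev",np.degrees(np.arcsin(n[2])),"yaw",np.degrees(np.arctan2(-n[1],-n[0])))
    if nm=="s":
        o,d=ray(s,391,280.6);h=o+d*((c-o)@n)/(d@n);print("hole",h.round(1),"top px",proj(t,h).round(1))
# lid top rect
for nm,P in(("s",Ps),("t",Pt)):
    x,y=P[...,0],P[...,1];m=(x>420)&(x<700)&(y<90)&(y>-190)&(abs(P[...,2]-135)<5)
    r=cv2.minAreaRect(P[m][:,:2].astype(np.float32));print(nm,"lid",r,m.sum(),np.nanmedian(P[m][:,2]))
    m=(x>420)&(x<700)&(y<90)&(y>-190)&(P[...,2]>155)&(P[...,2]<180)
    Q=P[m];print("handle",len(Q),np.median(Q,0).round(1) if len(Q) else 0)
    if len(Q)>3:print(cv2.minAreaRect(Q[:,:2].astype(np.float32)))
# screwdriver
for nm,c,P in(("s",s,Ps),("t",t,Pt)):
    f=cv2.cvtColor(c["frame"],cv2.COLOR_RGB2HSV)
    m=(((f[...,0]<8)|(f[...,0]>172))&(f[...,1]>150)&(f[...,2]>90)).astype(np.uint8)
    k,l,st,ce=cv2.connectedComponentsWithStats(m)
    for i in range(1,k):
        if st[i,4]>200:
            v,u=np.where(l==i);W=np.array([plane(c,a,b,15) for a,b in zip(u,v)])[:,:2]
            r=cv2.minAreaRect(W.astype(np.float32));print(nm,st[i,:2],"handle rect",np.round(cv2.boxPoints(r)).tolist(),np.round(r[0]),np.round(r[1]),r[2])
print("tip s/t",)
a=cv2.resize(t["frame"][240:360,220:340,::-1],None,fx=4.5,fy=4.5,interpolation=cv2.INTER_CUBIC)
b=cv2.resize(s["frame"][265:305,200:300,::-1],None,fx=2.5,fy=2.5,interpolation=cv2.INTER_CUBIC)
im=np.zeros((540,790,3),np.uint8);im[:,:540]=a;im[:100,540:]=b;cv2.imwrite("pics/crop2.png",im)
```

```text
s panel [515.3 -88.3  81.4] [-0.742 -0.141  0.656] 817 1304 elev 40.96453810350844 yaw 10.782405187009253
hole [511.6 -76.   79.9] top px [400.  242.2]
t panel [512.8 -70.1  84.8] [-0.758 -0.149  0.634] 736 942 elev 39.374188168340154 yaw 11.127386937522326
s lid ((595.2102661132812, -58.99790954589844), (149.58212280273438, 188.69393920898438), 9.87990665435791) 1765 133.63373617889943
handle 151 [558.1 -69.5 167.2]
((558.4921875, -66.47514343261719), (13.726716995239258, 103.9925765991211), 11.62052059173584)
t lid ((597.1044311523438, -56.86030578613281), (151.71107482910156, 189.01588439941406), 11.023394584655762) 3117 134.07688820190674
handle 136 [558.6 -63.5 169.1]
((559.2836303710938, -64.45921325683594), (9.164373397827148, 102.44454956054688), 10.778791427612305)
s [156 232] handle rect [[321.0, 634.0], [344.0, 603.0], [473.0, 701.0], [450.0, 732.0]] [397. 667.] [162.  39.] 37.10395431518555
s [216 278] handle rect [[317.0, 380.0], [342.0, 282.0], [378.0, 291.0], [353.0, 389.0]] [348. 335.] [ 38. 101.] 14.480283737182617
t [129 276] handle rect [[332.0, 639.0], [351.0, 613.0], [453.0, 689.0], [434.0, 715.0]] [392. 664.] [128.  32.] 36.857059478759766
t [241 299] handle rect [[326.0, 377.0], [353.0, 290.0], [374.0, 297.0], [348.0, 383.0]] [350. 337.] [23. 90.] 16.816068649291992
tip s/t
```

View pics/crop2.png

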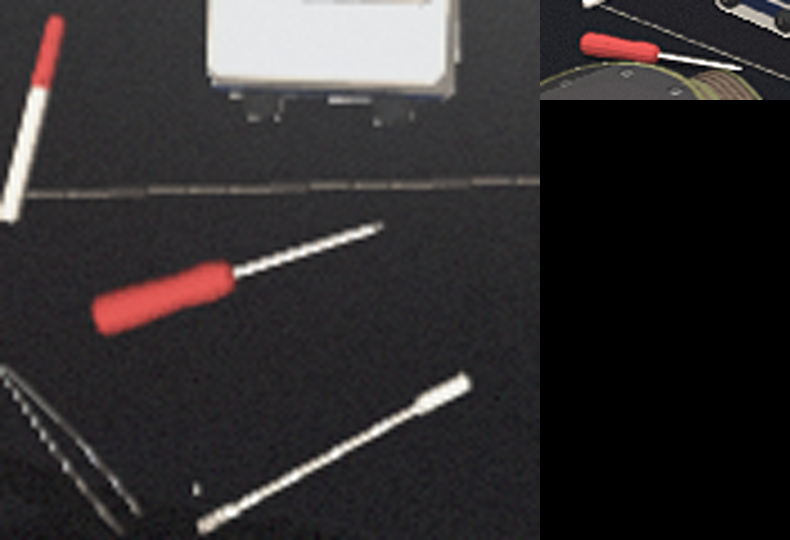

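The crop confirms it. The small red-handled driver has its handle at crop (165,297), about 90 x 20 mm, and its tip at (382,225), which is top (305,290). The long white rod and the marker are different things. The driver's yaw is about -73.5°. The centrifuge's yaw is about 10.8°, with the hole near (511.5,-75.5,81). Next I plan the grasp.

```bash
cat >> h.py <<'E'
def Rtool(x,z):
    x=np.array(x,float);z=np.array(z,float);z/=np.linalg.norm(z);x-=z*(x@z);x/=np.linalg.norm(x)
    return R.from_matrix(np.stack([x,np.cross(z,x),z],1))
def head(deg):
    a=np.radians(deg);return Rtool([np.cos(a),np.sin(a),0],[0,0,-1])
def now():
    from cell import manip
    s=manip.read_state();return R.from_euler("xyz",s["eef_rot"]),np.array(s["eef_pos"]),s
def rows(r0,p0,r1,p1,f,maxmm=38,maxdeg=8.2):
    d=(r0.inv()*r1).as_rotvec();ang=np.degrees(np.linalg.norm(d));L=np.linalg.norm(np.subtract(p1,p0))
    n=int(max(1,np.ceil(L/maxmm),np.ceil(ang/maxdeg)));out=[]
    for i in range(n):
        ri=r0*R.from_rotvec(d*i/n);t=ri.inv().apply((np.array(p1)-p0)/n)/40
        out.append([*np.round(d/n/np.radians(45),4),*np.round(t,3),f])
    for k in range(0,n,5):print([[float(v) for v in r] for r in out[k:k+5]])
HOLE=np.array([511.5,-75.5,81.]);PSI=np.radians(10.8);YC=np.array([-np.sin(PSI),np.cos(PSI),0]);XC=np.array([np.cos(PSI),np.sin(PSI),0])
A=XC*np.cos(np.radians(40))+np.array([0,0,-np.sin(np.radians(40))])
HINGE=HOLE+XC*157+np.array([0,0,43.])
E
python3 - <<'E'
from h import *
r,p,s=now();q=head(106.5)
rows(r,p,q,[344.7,352.8,290],-0.3)
print();rows(q,[344.7,352.8,290],q,[344.7,352.8,203],-0.3)
E
```

```text
[[-0.0002, 0.0001, 0.1574, -0.712, -0.351, 0.357, -0.3], [-0.0002, 0.0001, 0.1574, -0.75, -0.261, 0.357, -0.3], [-0.0002, 0.0001, 0.1574, -0.776, -0.166, 0.357, -0.3], [-0.0002, 0.0001, 0.1574, -0.791, -0.069, 0.357, -0.3], [-0.0002, 0.0001, 0.1574, -0.793, 0.029, 0.357, -0.3]]
[[-0.0002, 0.0001, 0.1574, -0.784, 0.126, 0.357, -0.3], [-0.0002, 0.0001, 0.1574, -0.762, 0.222, 0.357, -0.3], [-0.0002, 0.0001, 0.1574, -0.729, 0.314, 0.357, -0.3]]

[[0.0, 0.0, 0.0, 0.0, 0.0, 0.725, -0.3], [0.0, 0.0, 0.0, 0.0, 0.0, 0.725, -0.3], [0.0, 0.0, 0.0, 0.0, 0.0, 0.725, -0.3]]
```

>>> {"name": "step_arm", "arguments": {"increments": [[[0,0,0.157,-0.71,-0.35,0.357,-0.3],[0,0,0.157,-0.75,-0.26,0.357,-0.3],[0,0,0.157,-0.776,-0.166,0.357,-0.3],[0,0,0.157,-0.79,-0.07,0.357,-0.3],[0,0,0.157,-0.793,0.03,0.357,-0.3]]]}}

```text
clock: 0.6
eef_pos: [275.9, 417.1, 332.5]
eef_rot: [-3.141, 0.0, 2.226]
wrist_force: [0.1, 0.1, 0.5]
finger_gap: 61.4
finger_force: 0.0
```

>>> {"name": "step_arm", "arguments": {"increments": [[[0,0,0.157,-0.784,0.126,0.357,-0.3],[0,0,0.157,-0.762,0.222,0.357,-0.3],[0,0,0.157,-0.73,0.314,0.357,-0.3],[0,0,0,0,0,0,-0.3]]]}}

```text
clock: 1.0
eef_pos: [346.5, 351.1, 288.6]
eef_rot: [-3.139, 0.002, 1.854]
wrist_force: [0.3, -0.0, 0.2]
finger_gap: 61.3
finger_force: 0.0
```

Run:
```python
from h import *
r,p,s=now();print(p,np.degrees(r.as_euler("xyz")),s["joints"])
c=snap("top","1");f=cv2.cvtColor(c["frame"],cv2.COLOR_RGB2HSV)
m=(((f[...,0]<8)|(f[...,0]>172))&(f[...,1]>150)&(f[...,2]>90)).astype(np.uint8)
k,l,st,ce=cv2.connectedComponentsWithStats(m)
print([ (st[i].tolist()) for i in range(1,k) if st[i,4]>30])
rows(r,p,head(106.5),[344.7,352.8,203],-0.3)
```

```text
[346.51891268 351.06421111 288.55395942] [-1.79843190e+02  9.47298690e-02  1.06241882e+02] [ 7.17698432e-01  3.09937411e-01  1.80097817e+00 -4.05566149e-04
  1.03385555e+00  4.34434386e-01]
[[227, 244, 7, 15, 45], [129, 276, 31, 37, 430], [258, 299, 14, 8, 68]]
[[-0.0012, 0.0007, -0.0019, 0.019, -0.009, 0.713, -0.3], [-0.0012, 0.0007, -0.0019, 0.019, -0.009, 0.713, -0.3], [-0.0012, 0.0007, -0.0019, 0.019, -0.01, 0.713, -0.3]]
```

>>> {"name": "step_arm", "arguments": {"increments": [[[0,0,0,0.02,-0.01,0.71,-0.3],[0,0,0,0.02,-0.01,0.71,-0.3],[0,0,0,0.02,-0.01,0.71,-0.3],[0,0,0,0,0,0,-0.3]]]}}

```text
clock: 1.45
eef_pos: [341.9, 355.3, 202.8]
eef_rot: [-3.137, 0.002, 1.864]
wrist_force: [-0.3, 0.4, -0.1]
finger_gap: 61.5
finger_force: 0.0
```

>>> {"name": "step_arm", "arguments": {"increments": [[[0,0,0,0,0,0,1],[0,0,0,0,0,0,1],[0,0,0,0,0,0,1],[0,0,0,0,0,0,1],[0,0,0,0,0,0,1]]], "newtons": 35}}

```text
clock: 1.95
eef_pos: [343.2, 355.2, 205.8]
eef_rot: [3.141, -0.0, 1.861]
wrist_force: [-0.2, 0.6, 0.4]
finger_gap: 24.9
finger_force: 0.3
```

>>> {"name": "step_arm", "arguments": {"increments": [[[0,0,0,0,0,0,1],[0,0,0,0,0,0,1],[0,0,0,0,0,0,1]]]}}

```text
clock: 2.25
eef_pos: [343.2, 355.2, 205.6]
eef_rot: [3.141, -0.0, 1.861]
wrist_force: [-0.1, -1.6, 6.2]
finger_gap: 19.8
finger_force: 34.9
```

Run:
```python
from h import *
r,p,s=now();print(p,np.degrees(r.as_euler("xyz")))
rows(r,p,r,p+[0,0,150],1)
a1=r; q=Rtool(-A,-(XC*np.sin(np.radians(40))+[0,0,np.cos(np.radians(40))]))
tip=HOLE-35*A; f=tip-q.apply([-163,0,190]); print("target flange",f,tip)
mid=head(190.8)
rows(r,p+[0,0,150],mid,f+[-60,0,110],1); print(); rows(mid,f+[-60,0,110],q,f,1)
```

```text
[343.2187436  355.21519017 205.64090601] [ 1.79964595e+02 -1.65673493e-02  1.06638560e+02]
[[0.0, 0.0, 0.0, 0.0, 0.001, -0.937, 1.0], [0.0, 0.0, 0.0, 0.0, 0.001, -0.937, 1.0], [0.0, 0.0, 0.0, 0.0, 0.001, -0.937, 1.0], [0.0, 0.0, 0.0, 0.0, 0.001, -0.937, 1.0]]
target flange [482.47620743 -81.03658454 353.82039091] [485.16335085 -80.52398452 103.49756634]
[[0.0001, 0.0, -0.1439, -0.847, -0.094, -0.208, 1.0], [0.0001, 0.0, -0.1439, -0.831, -0.189, -0.208, 1.0], [0.0001, 0.0, -0.1439, -0.805, -0.282, -0.208, 1.0], [0.0001, 0.0, -0.1439, -0.768, -0.371, -0.208, 1.0], [0.0001, 0.0, -0.1439, -0.721, -0.455, -0.208, 1.0]]
[[0.0001, 0.0, -0.1439, -0.665, -0.533, -0.208, 1.0], [0.0001, 0.0, -0.1439, -0.601, -0.605, -0.208, 1.0], [0.0001, 0.0, -0.1439, -0.529, -0.669, -0.208, 1.0], [0.0001, 0.0, -0.1439, -0.45, -0.724, -0.208, 1.0], [0.0001, 0.0, -0.1439, -0.366, -0.77, -0.208, 1.0]]
[[0.0001, 0.0, -0.1439, -0.276, -0.807, -0.208, 1.0], [0.0001, 0.0, -0.1439, -0.184, -0.833, -0.208, 1.0], [0.0001, 0.0, -0.1439, -0.089, -0.848, -0.208, 1.0]]

[[-0.0, 0.1778, 0.0, -0.295, -0.056, 0.55, 1.0], [-0.0, 0.1778, 0.0, -0.368, -0.056, 0.504, 1.0], [-0.0, 0.1778, 0.0, -0.435, -0.056, 0.447, 1.0], [-0.0, 0.1778, 0.0, -0.493, -0.056, 0.383, 1.0], [-0.0, 0.1778, 0.0, -0.541, -0.056, 0.31, 1.0]]
```

>>> {"name": "step_arm", "arguments": {"increments": [[[0,0,0,0,0,-0.2,1],[0,0,0,0,0,-0.75,1],[0,0,0,0,0,-0.94,1],[0,0,0,0,0,-0.94,1],[0,0,0,0,0,-0.92,1]]]}}

```text
clock: 2.75
eef_pos: [342.8, 354.9, 357.1]
eef_rot: [-3.142, 0.0, 1.861]
wrist_force: [0.3, 0.2, -0.5]
finger_gap: 19.8
finger_force: 34.9
```

>>> {"name": "step_arm", "arguments": {"increments": [[[0,0,-0.144,-0.847,-0.094,-0.208,1],[0,0,-0.144,-0.83,-0.19,-0.208,1],[0,0,-0.144,-0.805,-0.282,-0.208,1],[0,0,-0.144,-0.768,-0.371,-0.208,1],[0,0,-0.144,-0.72,-0.455,-0.208,1]]]}}

```text
clock: 3.25
eef_pos: [373.3, 186.0, 397.5]
eef_rot: [3.142, 0.0, 2.432]
wrist_force: [0.9, -1.4, -2.0]
finger_gap: 19.7
finger_force: 34.9
```

>>> {"name": "step_arm", "arguments": {"increments": [[[0,0,-0.144,-0.665,-0.533,-0.208,1],[0,0,-0.144,-0.6,-0.605,-0.208,1],[0,0,-0.144,-0.53,-0.67,-0.208,1],[0,0,-0.144,-0.45,-0.724,-0.208,1],[0,0,-0.144,-0.366,-0.77,-0.208,1]]]}}

```text
clock: 3.75
eef_pos: [403.8, 18.3, 439.2]
eef_rot: [3.142, 0.0, 2.997]
wrist_force: [0.4, 0.3, -0.5]
finger_gap: 19.9
finger_force: 34.9
```

>>> {"name": "step_arm", "arguments": {"increments": [[[0,0,-0.144,-0.276,-0.807,-0.208,1],[0,0,-0.144,-0.184,-0.833,-0.208,1],[0,0,-0.144,-0.089,-0.848,-0.208,1],[0,0,0,0,0,0,1]]]}}

```text
clock: 4.15
eef_pos: [422.6, -83.6, 464.4]
eef_rot: [-3.141, 0.001, -2.95]
wrist_force: [-0.6, 0.4, -0.3]
finger_gap: 19.9
finger_force: 34.9
```

Run:
```python
from h import *
r,p,s=now();print(p,np.degrees(r.as_euler("xyz")),s["joints"])
q=Rtool(-A,-(XC*np.sin(np.radians(40))+[0,0,np.cos(np.radians(40))]))
f=HOLE-35*A-q.apply([-163,0,190])
rows(r,p,q,f,1)
```

```text
[422.62090541 -83.63132255 464.36018515] [-1.79946889e+02  3.97811551e-02 -1.69011072e+02] [-2.80336028e-01 -1.56035662e-02  1.74153403e+00 -5.16074146e-04
  1.41462229e+00 -2.04284500e+00]
[[-0.0005, 0.178, 0.0007, -0.296, -0.044, 0.553, 1.0], [-0.0005, 0.178, 0.0007, -0.37, -0.044, 0.506, 1.0], [-0.0005, 0.178, 0.0007, -0.437, -0.044, 0.45, 1.0], [-0.0005, 0.178, 0.0007, -0.495, -0.044, 0.385, 1.0], [-0.0005, 0.178, 0.0007, -0.544, -0.044, 0.312, 1.0]]
```

>>> {"name": "step_arm", "arguments": {"increments": [[[0,0.178,0,-0.296,-0.044,0.553,1],[0,0.178,0,-0.37,-0.044,0.506,1],[0,0.178,0,-0.437,-0.044,0.45,1],[0,0.178,0,-0.495,-0.044,0.385,1],[0,0.178,0,-0.544,-0.044,0.312,1]]]}}

```text
clock: 4.65
eef_pos: [482.6, -77.8, 352.1]
eef_rot: [-3.14, -0.705, -2.953]
wrist_force: [0.4, 0.8, -0.5]
finger_gap: 19.8
finger_force: 34.9
```

>>> {"name": "step_arm", "arguments": {"increments": [[[0,0,0,0,0,0,1]]]}}

```text
clock: 4.75
eef_pos: [482.8, -77.8, 349.8]
eef_rot: [3.14, -0.707, -2.95]
wrist_force: [0.7, -0.4, -0.5]
finger_gap: 19.8
finger_force: 34.9
```

Run:
```python
from h import *
r,p,s=now();print(p,np.degrees(r.as_euler("xyz")),s["joints"])
tip=p+r.apply([-163,0,190]);print("nominal tip",tip,"goal",HOLE-35*A,"axis",-r.as_matrix()[:,0],A)
S=snap("scene","2");T=snap("top","2")
print("px s",proj(S,tip),proj(S,HOLE),"t",proj(T,tip),proj(T,HOLE))
print("axis line s",proj(S,HOLE-100*A),"t",proj(T,HOLE-100*A))
a=cv2.resize(S["frame"][215:305,340:430,::-1],None,fx=4.4,fy=4.4,interpolation=cv2.INTER_CUBIC)
b=cv2.resize(T["frame"][190:280,350:440,::-1],None,fx=4.4,fy=4.4,interpolation=cv2.INTER_CUBIC)
cv2.imwrite("pics/crop3.png",np.hstack([a,b]))
```

```text
[482.75770686 -77.82348015 349.835435  ] [ 179.90418724  -40.48374885 -169.04692024] [-0.19885444  0.33281669  1.65323033 -0.25566479  1.81644841 -1.9371841 ]
nominal tip [483.30822253 -77.39331614  99.49863808] goal [485.16335085 -80.52398452 103.49756634] axis [ 0.74673456  0.14451598 -0.64923234] [ 0.75247569  0.14354241 -0.64278761]
px s [387.18901448 280.13924265] [390.84191916 280.20423916] t [402.17671546 251.26297687] [399.91410125 242.20614384]
axis line s [384.47922729 276.15610283] t [410.64531271 266.43798899]
```

View pics/crop3.png

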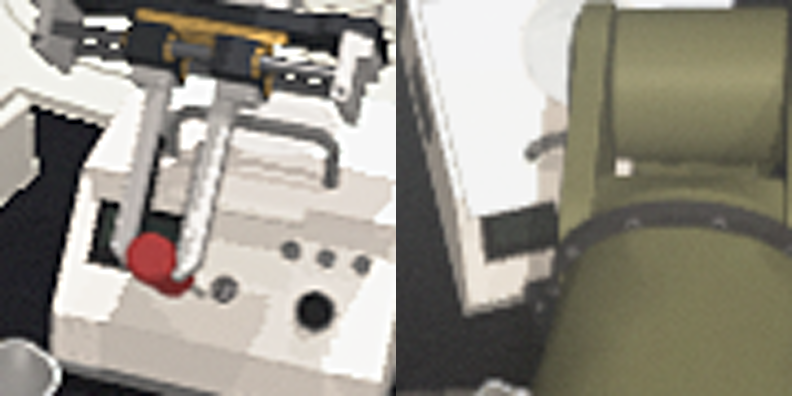

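The left crop shows the driver held with its butt at (150,257), its shaft tip near (204,297), and the hole at (222,290), so the tip is low and left of the hole. The top view is blocked by the arm. I zoom in.

Run:
```python
from h import *
S=load("scene2")
a=cv2.resize(S["frame"][266:296,370:405,::-1],None,fx=20,fy=20,interpolation=cv2.INTER_CUBIC)
cv2.imwrite("pics/crop4.png",a)
P=cloud(S);np.set_printoptions(linewidth=200,suppress=True)
d=(P-HOLE)@A
print(np.round(d[274:288,378:398]).astype(int))
```

```text
[[                -217                 -219                 -210                 -204                 -204                 -204                 -205                 -205                 -191
                    -3                   -4                   -4                    4                    4                    1                    5                    0                   -1
                     2                    0]
 [                -219                 -219                 -204                 -207                 -206                 -203                 -203                 -197                 -193
                     2                    0                    2                    4                    4                    2                   -2                   -2                    1
                    -3                    1]
 [                -217                 -215                 -203                 -201                 -208                 -202                 -195                 -190                    3
                     0                   -7            
[... 4238 characters left out ...]
                   1                    0                   -1                    4                   -1                   -1                    1                    0
                     0                    2]
 [                   5                    0                   -1                   -1                    3                    3                    3                    0                    2
                     3                    2                   -1                   -1                   -1                    2                    0                    1                   -1
                     1                    3]]<stdin>:7: RuntimeWarning: invalid value encountered in cast
```

View pics/crop4.png

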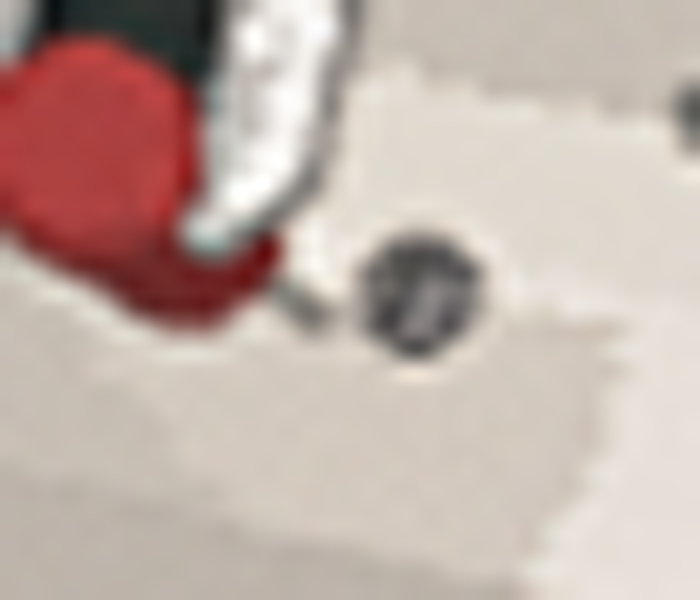

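The zoom shows the hole at (418,295), scene (390.4,280.2), with the pad seen about 30 mm inside it. The shaft tip is at (325,318), scene (386.3,281.5), about 32 mm before the mouth, and the red butt disc is around (90,150). I work out the tip offset and the shaft's direction.

```bash
cat >> h.py <<'E'
NU=np.cross(A,YC); NU*=np.sign(NU[2])
def at(c,u,v,d,ref=None):
    o,k=ray(c,u,v); return o+k*((HOLE+d*A-o)@A)/(k@A)
def butt(c):
    P=cloud(c);f=cv2.cvtColor(c["frame"],cv2.COLOR_RGB2HSV);d=(P-HOLE)@A
    m=((f[...,0]<8)|(f[...,0]>172))&(f[...,1]>120)&(f[...,2]>60)&(d<-120)&(d>-260)
    return P[m],d[m],np.argwhere(m)
E
python3 - <<'E'
from h import *
S=load("scene2")
h=at(S,390.4,280.25,0);print("hole",h)
t=at(S,386.3,281.5,-32);P,d,ij=butt(S)
dm=d.min();k=d<np.percentile(d,5)+14
B=P[k];print(len(d),np.percentile(d,[2,5,50,90]),k.sum(),ij[k].mean(0),ij[k].min(0),ij[k].max(0))
b=(B.min(0)+B.max(0))/2;b=B.mean(0)
c=lambda x:np.round([(x-h)@A,(x-h)@YC,(x-h)@NU],1)
print("tip (axial,left,up)",c(t),"butt",c(b),b,t)
ax=(t-b)/np.linalg.norm(t-b);print("len",np.linalg.norm(t-b),"axis err deg left/up",np.degrees([ax@YC,ax@NU]))
r,p,s=now();print("tip in tool",r.inv().apply(t-p),"butt in tool",r.inv().apply(b-p),"tool axis err",np.degrees([-r.as_matrix()[:,0]@YC,-r.as_matrix()[:,0]@NU]))
E
```

```text
hole [511.07282302 -74.46533556  80.73098103]
122 [-224.2037431  -222.33041111 -218.56052981 -174.60572983] 104 [273.38461538 374.19230769] [268 369] [279 379]
tip (axial,left,up) [-32.    4.1  -7.3] butt [-2.186e+02  2.000e-01 -6.500e+00] [ 342.43601789 -106.44326033  216.25162922] [481.65319531 -75.94401054  95.74401584]
len 186.63791578321758 axis err deg left/up [ 1.18876149 -0.22675696]
tip in tool [-164.89330864    2.30220948  197.65314844] butt in tool [ 21.70450693  -1.38118069 196.47015689] tool axis err [0.05844172 0.13776718]
```

```bash
cat >> h.py <<'E'
HM=np.array([511.07,-74.47,80.73])
def corr(tip,dang,dl,du,da,f=1,dpitch=0):
    "turn about tip by dang (left+) deg, shift tip left/up/axial mm"
    r,p,s=now();q=R.from_rotvec(np.radians(dang)*NU-np.radians(dpitch)*YC)*r
    tt=r.inv().apply(tip-p); p1=tip+dl*YC+du*NU+da*A-q.apply(tt)
    rows(r,p,q,p1,f)
E
python3 - <<'E'
from h import *
corr(np.array([481.65,-75.94,95.74]),-1.0,-4.1,7.3,12)
E
```

```text
[[0.0001, 0.0, 0.0222, -0.3, -0.031, -0.182, 1.0]]
```

>>> {"name": "step_arm", "arguments": {"increments": [[[0,0,0.022,-0.3,-0.031,-0.182,1],[0,0,0,0,0,0,1],[0,0,0,0,0,0,1]]]}}

```text
clock: 5.15
eef_pos: [495.6, -77.1, 351.8]
eef_rot: [-3.126, -0.695, -2.974]
wrist_force: [0.1, -0.5, -0.3]
finger_gap: 20.0
finger_force: 34.9
```

Run:
```python
from h import *
S=snap("scene","3");P=cloud(S);d=(P-HOLE)@A
for i in range(274,286):print(i,[int(x) if x==x else None for x in np.round(d[i,378:397])])
P,d,ij=butt(S);k=d<np.percentile(d,5)+14;b=P[k].mean(0);print(k.sum(),b,[(b-HM)@A,(b-HM)@YC,(b-HM)@NU])
a=cv2.resize(S["frame"][266:296,370:405,::-1],None,fx=20,fy=20,interpolation=cv2.INTER_CUBIC)
cv2.imwrite("pics/crop5.png",a)
```

```text
274 [-209, -207, -203, -196, -195, -188, -188, -177, -141, -137, 3, 2, 1, 2, -2, 2, 6, -1, 0]
275 [-205, -204, -197, -185, -179, -166, -154, -145, -139, -136, -1, -2, 1, -1, -2, 2, 5, 1, 0]
276 [-188, -186, -185, -172, -162, -151, -149, -143, -138, -78, -69, -2, 5, -1, 1, -4, 3, 2, -1]
277 [2, -141, -151, -149, -149, -147, -142, -138, 2, -68, -70, -54, -34, 1, -2, 3, 2, 1, 0]
278 [0, 0, 0, -137, -138, -138, -133, 4, 1, -2, 3, -46, -32, -2, 1, -4, 3, 3, 4]
279 [-1, -2, 0, 2, 0, 0, 0, 2, -2, 0, 0, -3, 9, 18, 31, 1, 1, -2, 1]
280 [0, 1, 5, 3, 1, 5, 0, 0, 5, -4, 5, 6, 19, 29, 27, -1, 1, -1, 3]
281 [1, 3, 1, 0, -2, 5, 0, 2, 3, 4, 0, 6, 34, 30, 27, 4, 2, 0, 5]
282 [-3, 0, -2, 4, -2, 0, 3, 3, -1, 0, 5, -3, 1, 29, 1, -3, 2, 0, 3]
283 [-1, 2, 2, 5, -2, -1, 2, 2, 0, -2, 3, 2, -6, -3, -4, -3, 3, 4, 2]
284 [0, 1, 2, 1, 0, 2, 0, 5, 0, 2, 4, 3, 2, 3, 2, 1, 3, 1, -1]
285 [4, 0, -2, 3, 1, 0, 0, 0, 2, 4, -3, 1, 1, -1, -1, 2, 3, 2, 2]
97 [ 356.47863558 -105.2137723   216.89746165] [np.float64(-208.26603611083172), np.float64(-1.2316824854645363), np.float64(2.998042915967258)]
```

View pics/crop5.png

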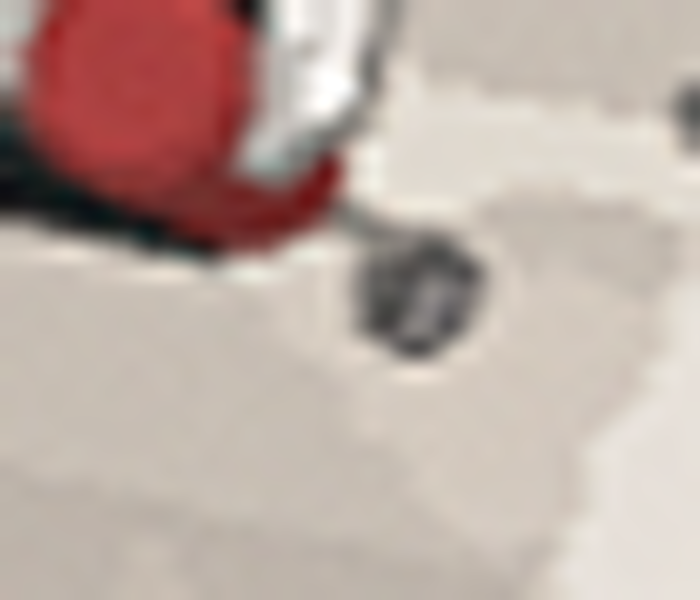

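The zoom shows the tip at (412,240), scene about (390.2,277.6), now a little above and right of the axis to the hole at (418,295). A small correction is needed.

Run:
```python
from h import *
S=load("scene3")
for uv,dd in(((390.2,277.6),-22),((390.0,277.7),-20)):
    t=at(S,*uv,dd);print(t,[(t-HM)@A,(t-HM)@YC,(t-HM)@NU])
r,p,s=now();print(p,"tool axis err",np.degrees([-r.as_matrix()[:,0]@YC,-r.as_matrix()[:,0]@NU]))
corr(t,0,1.8,-3.2,10)
```

```text
[498.09291597 -78.82044294  98.78950095] [np.float64(-21.99783679515549), np.float64(-1.8417215650704746), np.float64(5.116627444520529)]
[499.312899   -77.78312415  97.33786565] [np.float64(-19.99783679515583), np.float64(-1.0513785761914802), np.float64(4.899851407027358)]
[495.54189476 -77.08105585 351.65709999] tool axis err [-0.93145608  0.10436769]
[[0.0, 0.0, 0.0, -0.249, 0.049, 0.08, 1.0]]
```

>>> {"name": "step_arm", "arguments": {"increments": [[[0,0,0,-0.25,0.035,0.1,1],[0,0,0,0,0,0,1],[0,0,0,0,0,0,1]]]}}

```text
clock: 5.5
eef_pos: [500.9, -74.9, 340.8]
eef_rot: [-3.128, -0.699, -2.974]
wrist_force: [-0.3, -0.3, -0.5]
finger_gap: 19.7
finger_force: 34.9
```

Run:
```python
from h import *
S=snap("scene","4");P=cloud(S);d=(P-HOLE)@A
for i in range(274,285):print(i,[int(x) if x==x else None for x in np.round(d[i,383:396])],S["frame"][i,386:396].mean(1).astype(int).tolist())
P,d,ij=butt(S);k=d<np.percentile(d,5)+14;b=P[k].mean(0);print(k.sum(),[(b-HM)@A,(b-HM)@YC,(b-HM)@NU],now()[1])
a=cv2.resize(S["frame"][266:296,370:405,::-1],None,fx=20,fy=20,interpolation=cv2.INTER_CUBIC)
cv2.imwrite("pics/crop6.png",a)
```

```text
274 [-185, -185, -184, -186, -178, -176, 2, 0, 1, 5, 0, 3, 4] [161, 114, 183, 223, 218, 217, 217, 216, 218, 204]
275 [-184, -182, -178, -173, -167, -1, 3, 1, 0, -2, -2, 2, 0] [127, 159, 206, 208, 202, 220, 219, 218, 219, 206]
276 [-186, -177, -172, -166, -124, 0, 2, 3, -1, 1, -2, 4, -2] [102, 168, 199, 192, 190, 189, 188, 188, 186, 186]
277 [-173, -167, -141, -132, -124, -2, 0, -1, -1, 1, 2, 5, 1] [72, 156, 201, 178, 154, 154, 174, 195, 191, 189]
278 [-149, -144, -133, -127, -71, 1, -1, -6, 3, 1, -1, -8, -3] [99, 162, 158, 106, 85, 85, 99, 168, 204, 192]
279 [-139, -136, -126, -124, -65, -49, -34, 10, 20, 29, -2, 3, 1] [130, 136, 124, 99, 83, 91, 88, 90, 171, 200]
280 [-130, -126, 1, 1, 1, -45, -33, -22, 29, 34, 3, 4, -2] [188, 145, 130, 118, 115, 133, 114, 115, 175, 207]
281 [0, -1, 5, -1, 4, 3, -17, 30, 31, 32, 1, 1, 2] [199, 169, 101, 82, 115, 130, 98, 130, 193, 205]
282 [2, -1, 4, 6, 2, 0, 4, 3, 28, 0, 1, 2, 4] [194, 169, 101, 73, 119, 120, 89, 165, 209, 203]
283 [0, -1, 3, 4, 0, 5, 4, 0, -2, -1, 4, 4, -2] [191, 197, 188, 140, 81, 96, 168, 204, 205, 200]
284 [0, 0, 2, -3, 2, 6, -3, 1, -1, 1, 4, 5, 0] [189, 191, 193, 197, 202, 200, 195, 197, 203, 200]
102 [np.float64(-197.03518488104913), np.float64(0.3176818330323318), np.float64(-1.7706367253958954)] [500.86454813 -74.90505252 340.99550108]
```

View pics/crop6.png

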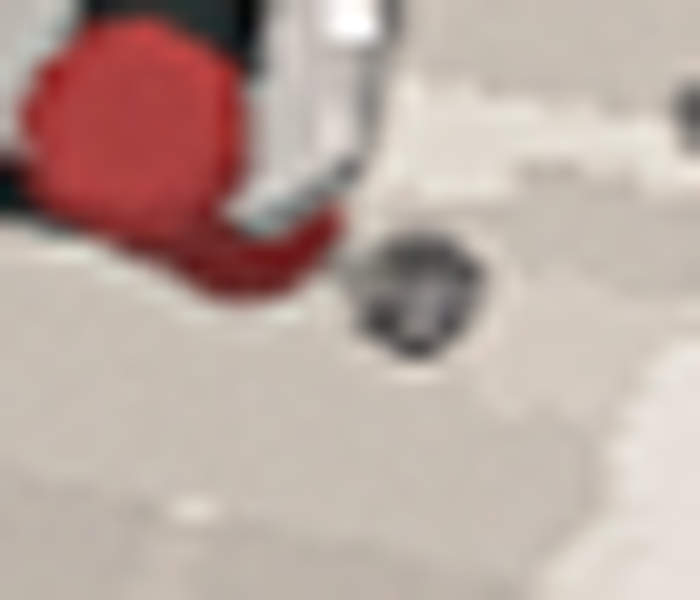

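The zoom shows the shaft entering the hole's outline from the left at (370,275), with the hole centred at (418,295). Only about a millimetre of residual remains, which I compute from the depth points on the shaft.

```bash
cat >> h.py <<'E'
def shaft(c,lo=-85,hi=-12,m0=(270,290,376,396)):
    P=cloud(c)[m0[0]:m0[1],m0[2]:m0[3]].reshape(-1,3);d=(P-HM)@A;l=(P-HM)@YC;u=(P-HM)@NU
    k=(d>lo)&(d<hi)&(np.hypot(l,u)<14);return np.c_[d,l,u][k]
E
python3 - <<'E'
from h import *
for n in"234":
    q=shaft(load("scene"+n));print(n,np.round(q,1).tolist(),q.mean(0).round(1))
E
```

```text
2 [[-84.0, 1.0, -7.9], [-77.2, -0.1, -7.0], [-69.0, 3.3, -9.4], [-67.9, 1.1, -8.8], [-54.8, 1.0, -7.5], [-39.7, 1.2, -6.1], [-45.5, 2.1, -9.4], [-31.5, 2.2, -8.1]] [-58.7   1.5  -8. ]
3 [[-78.2, -3.0, 3.5], [-68.8, -3.8, 4.7], [-68.2, -1.8, 1.8], [-69.7, -4.4, 2.2], [-53.6, -4.0, 3.8], [-33.9, -3.1, 5.7], [-45.6, -3.2, 1.9], [-31.6, -3.2, 3.4]] [-56.2  -3.3   3.4]
4 [[-71.0, -2.8, -0.8], [-64.9, -2.2, -2.8], [-49.4, -1.9, -1.3], [-33.8, -1.6, 0.2], [-45.1, -1.7, -3.5], [-33.0, -2.0, -2.2], [-21.7, -2.6, -1.0], [-17.4, 0.2, -3.7]] [-42.   -1.8  -1.9]
```

Run:
```python
from h import *
corr(HM-10*A-2.2*YC-1.9*NU,0.7,2.1,1.8,2)
```

```text
[[0.0, -0.0, -0.0156, -0.049, 0.003, -0.045, 1.0]]
```

>>> {"name": "step_arm", "arguments": {"increments": [[[0,0,-0.0156,-0.05,0.003,-0.045,1],[0,0,0,0,0,0,1],[0,0,0,0,0,0,1]]]}}

```text
clock: 5.85
eef_pos: [503.6, -74.3, 341.2]
eef_rot: [-3.137, -0.699, -2.958]
wrist_force: [-0.2, -0.7, -0.8]
finger_gap: 20.2
finger_force: 34.9
```

Run:
```python
from h import *
S=snap("scene","5")
q=shaft(S);print(np.round(q,1).tolist(),q.mean(0).round(1))
P,d,ij=butt(S);k=d<np.percentile(d,5)+14;b=P[k].mean(0);print(k.sum(),[(b-HM)@A,(b-HM)@YC,(b-HM)@NU],now()[1])
S=snap("scene","6")
q=shaft(S);print(np.round(q,1).tolist(),q.mean(0).round(1))
```

```text
[[-59.5, -0.2, 2.4], [-62.0, -1.2, -0.2], [-48.4, -1.2, 1.2], [-50.0, 0.5, -1.9], [-39.7, -0.2, -0.7], [-26.7, -0.4, 0.7], [-18.0, 0.6, -1.2]] [-43.5  -0.3   0. ]
103 [np.float64(-195.5663085523145), np.float64(-0.04451710801284699), np.float64(0.5652289264599938)] [503.56830979 -74.32071789 341.24210286]
[[-62.5, -0.7, 2.2], [-64.0, -1.5, -0.3], [-45.7, -0.7, 1.4], [-48.5, 0.7, -1.8], [-42.1, -0.6, -0.8], [-31.2, -1.2, 0.4], [-19.7, 0.3, -1.4]] [-44.8  -0.5  -0. ]
```

The shaft and butt are both within about 0.5 mm of the hole's axis. I advance slowly and watch the force.

>>> {"name": "step_arm", "arguments": {"increments": [[[0,0,0,-0.06,0.01,0,1],[0,0,0,-0.06,0,0,1],[0,0,0,-0.06,0,0,1],[0,0,0,-0.06,0,0,1],[0,0,0,-0.06,0,0,1]]]}}

```text
clock: 6.45
eef_pos: [512.7, -72.3, 333.3]
eef_rot: [-3.137, -0.699, -2.959]
wrist_force: [0.1, -1.5, -0.5]
finger_gap: 20.0
finger_force: 35.0
```

>>> {"name": "step_arm", "arguments": {"increments": [[[0,0,0,-0.06,0,0,1],[0,0,0,-0.06,0,0,1],[0,0,0,-0.06,0,0,1],[0,0,0,-0.06,0,0,1],[0,0,0,-0.06,0,0,1]]]}}

```text
clock: 6.95
eef_pos: [521.7, -70.6, 325.6]
eef_rot: [-3.137, -0.699, -2.958]
wrist_force: [-0.8, -1.5, -0.5]
finger_gap: 19.6
finger_force: 35.0
```

Run:
```python
from h import *
S=snap("scene","7")
q=shaft(S,-85,-5);print(np.round(q,1).tolist(),q.mean(0).round(1))
P,d,ij=butt(S);k=d<np.percentile(d,5)+14;b=P[k].mean(0);r,p,s=now();print(k.sum(),[(b-HM)@A,(b-HM)@YC,(b-HM)@NU],p,s["wrist_force"],s["moment"])
```

```text
[[-5.7, -8.3, 9.7], [-45.1, -1.1, -1.0], [-33.6, -1.6, 0.2], [-13.2, -0.6, 2.1], [-22.4, -0.2, -1.5], [-14.0, -1.2, -0.5], [-5.6, -6.4, -6.4]] [-20.   -2.8   0.4]
91 [np.float64(-171.44260797037353), np.float64(0.40184995335194995), np.float64(0.01572415955855273)] [521.83664919 -70.52762825 325.37999193] [ 0.56646891 -0.14987298 -2.04260722] [-0.19770442 -0.44904692  0.04213255]
```

>>> {"name": "step_arm", "arguments": {"increments": [[[0,0,0,-0.05,0,0,1],[0,0,0,-0.05,0,0,1],[0,0,0,-0.05,0,0,1],[0,0,0,-0.05,0,0,1],[0,0,0,-0.05,0,0,1]]]}}

```text
clock: 7.5
eef_pos: [529.2, -69.2, 319.2]
eef_rot: [-3.137, -0.699, -2.958]
wrist_force: [-1.0, -1.5, -0.3]
finger_gap: 19.7
finger_force: 35.0
```

>>> {"name": "step_arm", "arguments": {"increments": [[[0,0,0,-0.03,0,0,1],[0,0,0,-0.03,0,0,1],[0,0,0,-0.03,0,0,1],[0,0,0,0,0,0,1]]]}}

```text
clock: 7.9
eef_pos: [531.7, -68.7, 317.0]
eef_rot: [-3.137, -0.7, -2.958]
wrist_force: [-4.0, -1.8, 3.1]
finger_gap: 19.9
finger_force: 35.0
```

>>> {"name": "step_arm", "arguments": {"increments": [[[0,0,0,-0.03,0,0,1],[0,0,0,-0.03,0,0,1],[0,0,0,-0.03,0,0,1],[0,0,0,0,0,0,1]]]}}

```text
clock: 8.3
eef_pos: [534.4, -68.2, 314.8]
eef_rot: [-3.137, -0.7, -2.958]
wrist_force: [-4.7, -1.8, 3.4]
finger_gap: 20.1
finger_force: 35.0
```

>>> {"name": "step_arm", "arguments": {"increments": [[[0,0,0,-0.03,0,0,1],[0,0,0,-0.03,0,0,1],[0,0,0,0,0,0,1]]]}}

```text
clock: 8.6
eef_pos: [536.2, -67.9, 313.3]
eef_rot: [-3.137, -0.7, -2.958]
wrist_force: [-5.4, -2.4, 5.1]
finger_gap: 20.1
finger_force: 34.9
```

```bash
cat >> h.py <<'E'
def lid(c):
    P=cloud(c);Q=(P-HINGE)
    x,y,z=Q@XC,Q@YC,Q[...,2];m=(x<-20)&(x>-170)&(abs(y)<95)&(z>4)&(z<160)
    f=c["frame"].astype(int);w=m&(f.min(-1)>170)
    return np.round(np.degrees(np.median(np.arctan2(z[w],-x[w]))),1),w.sum(),np.round([np.percentile(z[w],95)],1)
E
python3 - <<'E'
from h import *
print(lid(load("scene7")));S=snap("scene","8");print(lid(S))
P,d,ij=butt(S);k=d<np.percentile(d,5)+14;b=P[k].mean(0);print((b-HM)@A,now()[2]["wrist_force"])
E
```

```text
(np.float64(6.2), np.int64(1184), array([12.4]))
(np.float64(7.4), np.int64(1098), array([14.7]))
-152.8255960394889 [-5.91008366 -2.68089122  4.37006659]
```

>>> {"name": "step_arm", "arguments": {"increments": [[[0,0,0,-0.03,0,0,1],[0,0,0,-0.03,0,0,1],[0,0,0,0,0,0,1]]]}}

```text
clock: 8.95
eef_pos: [538.0, -67.6, 311.8]
eef_rot: [-3.137, -0.7, -2.958]
wrist_force: [-4.1, -2.1, 5.0]
finger_gap: 19.9
finger_force: 35.0
```

Run:
```python
from h import *
S=snap("scene","9");print(lid(S),now()[2]["wrist_force"])
```

```text
(np.float64(8.1), np.int64(1072), array([16.3])) [-4.35468667 -1.76328193  4.55549502]
```

>>> {"name": "step_arm", "arguments": {"increments": [[[0,0,0,-0.03,0,0,1],[0,0,0,-0.03,0,0,1],[0,0,0,0,0,0,1]]]}}

```text
clock: 9.3
eef_pos: [539.8, -67.3, 310.2]
eef_rot: [-3.137, -0.7, -2.959]
wrist_force: [-6.1, -3.1, 6.8]
finger_gap: 20.4
finger_force: 35.0
```

Run:
```python
from h import *
S=snap("scene","10");print(lid(S),now()[2]["wrist_force"])
P=cloud(S);Q=P-HINGE;f=S["frame"].astype(int)
x,y,z=Q@XC,Q@YC,Q[...,2];m=(abs(y)<95)&(x>-60)&(x<-10)&(y<-40)&(f.min(-1)>170)&(z>0)&(z<120);print(m.sum(),np.median(z[m]))
```

```text
(np.float64(22.7), np.int64(526), array([53.])) [-6.95598172 -2.61392928  5.19443615]
55 19.93083757619968
```

The lid has sprung: its measured angle jumped from 8° to 23°. I hold briefly, then withdraw along the axis.

>>> {"name": "step_arm", "arguments": {"increments": [[[0,0,0,0,0,0,1],[0,0,0,0.15,0,0,1],[0,0,0,0.4,0,0,1],[0,0,0,0.5,0,0,1],[0,0,0,0.5,0,0,1]]]}}

```text
clock: 9.85
eef_pos: [492.7, -75.8, 350.3]
eef_rot: [-3.138, -0.698, -2.957]
wrist_force: [0.9, -0.2, -0.6]
finger_gap: 20.1
finger_force: 34.9
```

>>> {"name": "step_arm", "arguments": {"increments": [[[0,0,0,0.5,0,0,1],[0,0,0,0.6,0,0,1],[0,0,0,0.7,0,0,1],[0,0,0,0.4,0,0,1],[0,0,0,0,0,0,1]]]}}

```text
clock: 10.35
eef_pos: [426.2, -88.1, 408.0]
eef_rot: [-3.136, -0.695, -2.959]
wrist_force: [-0.0, -1.3, -1.2]
finger_gap: 19.8
finger_force: 34.9
```

Run:
```python
from h import *
S=snap("scene","11");T=snap("top","11");print(lid(S));cv2.imwrite("pics/scene11.png",S["frame"][:,:,::-1])
r,p,s=now();print(p,s["joints"],s["finger_gap"])
tt=r.apply([-163,0,190])+p;print("tip",tt,"butt",p+r.apply([27,0,190]))
mid=head(190.8);m=np.array([380,-70,440.])
rows(r,p,mid,m,1);print()
m2=np.array([343.,355,357]);rows(mid,m,head(106.5),m2,1);print()
rows(head(106.5),m2,head(106.5),m2-[0,0,149],1)
```

```text
(np.float64(23.4), np.int64(739), array([52.5]))
[427.21065641 -88.01143094 406.43998099] [-0.24293966  0.15477548  1.73495374 -0.28787466  1.88976388 -1.9988205 ] 20.064097208069438
tip [430.12408316 -88.27293023 156.11929954] butt [ 286.98265465 -114.84839534  278.20237003]
[[-0.0006, -0.1777, -0.0008, 0.273, 0.132, 0.009, 1.0], [-0.0006, -0.1777, -0.0008, 0.272, 0.132, -0.029, 1.0], [-0.0006, -0.1777, -0.0008, 0.265, 0.132, -0.066, 1.0], [-0.0006, -0.1777, -0.0008, 0.253, 0.132, -0.102, 1.0], [-0.0006, -0.1777, -0.0008, 0.236, 0.132, -0.136, 1.0]]

[[0.0, 0.0, 0.1561, -0.09, 0.884, 0.173, 1.0], [0.0, 0.0, 0.1561, 0.019, 0.889, 0.173, 1.0], [0.0, 0.0, 0.1561, 0.127, 0.88, 0.173, 1.0], [0.0, 0.0, 0.1561, 0.234, 0.857, 0.173, 1.0], [0.0, 0.0, 0.1561, 0.337, 0.822, 0.173, 1.0]]
[[0.0, 0.0, 0.1561, 0.435, 0.775, 0.173, 1.0], [0.0, 0.0, 0.1561, 0.526, 0.716, 0.173, 1.0], [0.0, 0.0, 0.1561, 0.61, 0.646, 0.173, 1.0], [0.0, 0.0, 0.1561, 0.685, 0.567, 0.173, 1.0], [0.0, 0.0, 0.1561, 0.749, 0.479, 0.173, 1.0]]
[[0.0, 0.0, 0.1561, 0.802, 0.384, 0.173, 1.0], [0.0, 0.0, 0.1561, 0.843, 0.283, 0.173, 1.0]]

[[0.0, 0.0, 0.0, 0.0, 0.0, 0.931, 1.0], [0.0, 0.0, 0.0, 0.0, 0.0, 0.931, 1.0], [0.0, 0.0, 0.0, 0.0, 0.0, 0.931, 1.0], [0.0, 0.0, 0.0, 0.0, 0.0, 0.931, 1.0]]
```

View pics/scene11.png

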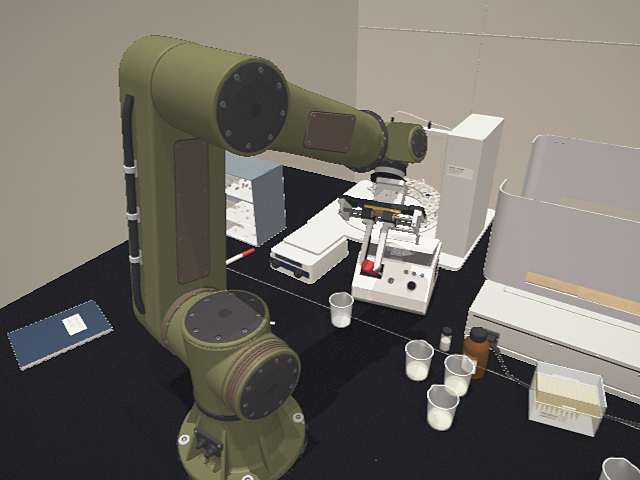

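The picture shows the screwdriver held clear at (370,267), the lid slightly raised, and the beaker and other things undisturbed. I carry the driver back.

>>> {"name": "step_arm", "arguments": {"increments": [[[0,-0.178,0,0.273,0.132,0.01,1],[0,-0.178,0,0.272,0.132,-0.03,1],[0,-0.178,0,0.265,0.132,-0.066,1],[0,-0.178,0,0.253,0.132,-0.102,1],[0,-0.178,0,0.236,0.132,-0.136,1]]]}}

```text
clock: 10.95
eef_pos: [380.2, -69.8, 439.7]
eef_rot: [-3.139, 0.005, -2.955]
wrist_force: [-0.2, -0.3, -1.1]
finger_gap: 19.7
finger_force: 34.9
```

>>> {"name": "step_arm", "arguments": {"increments": [[[0,0,0.156,-0.09,0.884,0.173,1],[0,0,0.156,0.02,0.889,0.173,1],[0,0,0.156,0.127,0.88,0.173,1],[0,0,0.156,0.234,0.857,0.173,1],[0,0,0.156,0.337,0.822,0.173,1]]]}}

```text
clock: 11.45
eef_pos: [364.8, 108.7, 404.0]
eef_rot: [-3.139, 0.001, 2.71]
wrist_force: [1.2, -0.1, -0.4]
finger_gap: 20.0
finger_force: 34.9
```

>>> {"name": "step_arm", "arguments": {"increments": [[[0,0,0.156,0.435,0.775,0.173,1],[0,0,0.156,0.526,0.716,0.173,1],[0,0,0.156,0.61,0.646,0.173,1],[0,0,0.156,0.685,0.567,0.173,1],[0,0,0.156,0.749,0.48,0.173,1]]]}}

```text
clock: 11.95
eef_pos: [349.5, 286.1, 368.5]
eef_rot: [-3.139, 0.003, 2.098]
wrist_force: [0.8, -0.2, -0.5]
finger_gap: 19.6
finger_force: 34.9
```

>>> {"name": "step_arm", "arguments": {"increments": [[[0,0,0.156,0.802,0.384,0.173,1],[0,0,0.156,0.843,0.283,0.173,1],[0,0,0,0,0,0,1]]]}}

```text
clock: 12.25
eef_pos: [343.0, 358.1, 353.4]
eef_rot: [-3.138, 0.004, 1.855]
wrist_force: [-0.4, -0.7, -0.3]
finger_gap: 20.0
finger_force: 34.9
```

Run:
```python
from h import *
r,p,s=now();print(p,np.degrees(r.as_euler("xyz")),s["joints"])
S=snap("scene","12");T=snap("top","12");P=cloud(T);f=cv2.cvtColor(T["frame"],cv2.COLOR_RGB2HSV)
print(lid(S),lid(T))
rows(r,p,head(106.5),[343,355,220],1)
```

```text
[343.04640795 358.1005983  353.43196501] [-179.82010037    0.21081986  106.29812179] [ 0.73327536  0.23119161  1.73283208 -0.00211017  1.18199516  0.44962949]
(np.float64(23.3), np.int64(932), array([53.6])) (np.float64(24.4), np.int64(2652), array([52.2]))
[[-0.001, 0.0012, -0.0011, -0.015, -0.003, 0.834, 1.0], [-0.001, 0.0012, -0.0011, -0.016, -0.004, 0.834, 1.0], [-0.001, 0.0012, -0.0011, -0.017, -0.004, 0.834, 1.0], [-0.001, 0.0012, -0.0011, -0.018, -0.005, 0.834, 1.0]]
```

>>> {"name": "step_arm", "arguments": {"increments": [[[0,0,0,0,0,0.83,1],[0,0,0,0,0,0.83,1],[0,0,0,0,0,0.83,1],[0,0,0,0,0,0.83,1],[0,0,0,0,0,0,1]]]}}

```text
clock: 12.85
eef_pos: [343.4, 353.1, 219.6]
eef_rot: [-3.135, 0.006, 1.858]
wrist_force: [-0.2, -0.1, -0.0]
finger_gap: 19.7
finger_force: 34.9
```

>>> {"name": "step_arm", "arguments": {"increments": [[[0,0,0,0,0,0.1,1],[0,0,0,0,0,0.08,1],[0,0,0,0,0,0.05,1],[0,0,0,0,0,0,1]]]}}

```text
clock: 13.25
eef_pos: [343.8, 354.4, 214.4]
eef_rot: [3.141, 0.003, 1.858]
wrist_force: [0.4, -0.9, -0.4]
finger_gap: 19.7
finger_force: 34.9
```

>>> {"name": "step_arm", "arguments": {"increments": [[[0,0,0,0,0,0.06,1],[0,0,0,0,0,0.06,1],[0,0,0,0,0,0.04,1],[0,0,0,0,0,0,1]]]}}

```text
clock: 13.65
eef_pos: [343.7, 354.3, 207.1]
eef_rot: [-3.141, 0.003, 1.858]
wrist_force: [-0.6, 0.4, -1.4]
finger_gap: 20.0
finger_force: 34.9
```

>>> {"name": "step_arm", "arguments": {"increments": [[[0,0,0,0,0,0.03,1],[0,0,0,0,0,0.02,1],[0,0,0,0,0,0,1]]]}}

```text
clock: 13.95
eef_pos: [343.8, 354.3, 205.6]
eef_rot: [-3.141, 0.003, 1.857]
wrist_force: [-2.4, -1.9, 4.8]
finger_gap: 20.3
finger_force: 34.9
```

Bench contact is felt (4.8 N), so I release and rise.

>>> {"name": "step_arm", "arguments": {"increments": [[[0,0,0,0,0,0,-0.3],[0,0,0,0,0,0,-0.3],[0,0,0,0,0,0,-0.3],[0,0,0,0,0,-0.3,-0.3],[0,0,0,0,0,-0.8,-0.3]]]}}

```text
clock: 14.45
eef_pos: [343.3, 354.2, 248.5]
eef_rot: [-3.137, 0.005, 1.857]
wrist_force: [0.9, 0.1, 0.7]
finger_gap: 56.6
finger_force: 0.0
```

>>> {"name": "step_arm", "arguments": {"increments": [[[0,0,0,0,0,-1,-0.3],[0,0,0,0,0,-1,-0.3],[0,0,0,0,0,-1,-0.3],[0,0,0,0,0,-1,-0.3],[0,0,0,0,0,0,-0.3]]]}}

```text
clock: 14.95
eef_pos: [343.5, 354.9, 415.3]
eef_rot: [3.134, -0.001, 1.858]
wrist_force: [-0.2, 0.5, -1.5]
finger_gap: 60.9
finger_force: 0.0
```

Run:
```python
from h import *
r,p,s=now();print(p,np.degrees(r.as_euler("xyz")),s["finger_gap"])
S=snap("scene","13");T=snap("top","13")
for c in(S,T):
    P=cloud(c);f=cv2.cvtColor(c["frame"],cv2.COLOR_RGB2HSV)
    m=((f[...,0]<8)|(f[...,0]>172))&(f[...,1]>150)&(f[...,2]>90)&(P[...,0]<385)&(P[...,1]<420);Q=P[m];print("driver",m.sum(),np.round(np.nanmin(Q,0)),np.round(np.nanmax(Q,0)))
    Q=P-HINGE;x,y,z=Q@XC,Q@YC,Q[...,2]
    F=c["frame"].astype(int)
    a=np.degrees(np.arctan2(z,-x));rr=np.hypot(x,z)
    m=(abs(y)<60)&(rr>100)&(rr<135)&(a>5)&(a<60)&(F.max(-1)<165)
    m2=m&(a>32);H=np.c_[x,y,z][m2];print("dark",m.sum(),m2.sum(),H.mean(0).round(1),np.percentile(a[m2],[5,50,95]).round(1),np.median(rr[m2]),H.min(0).round(1),H.max(0).round(1))
    w=(abs(y)<90)&(abs(y)>55)&(x>-150)&(x<-20)&(z>12)&(z<90)&(F.min(-1)>170)
    if w.sum()>30:
        k=np.polyfit(x[w],z[w],1);print("lid slope deg",np.degrees(np.arctan(-k[0])),k,w.sum(),x[w].min())
```

```text
[343.48272273 354.9414285  415.32099676] [ 1.79547889e+02 -3.98494789e-02  1.06430707e+02] 60.934482243623314
driver 242 [325. 288.  -3.] [368. 401.  27.]Traceback (most recent call last):
  File "<stdin>", line 11, in <module>
IndexError: boolean index did not match indexed array along axis 1; size of axis is 1920 but size of corresponding boolean axis is 640
```

Run:
```python
from h import *
for n in("scene13","top13"):
    c=load(n);P=cloud(c);F=c["frame"].astype(int)
    Q=P-HINGE;x,y,z=Q@XC,Q@YC,Q[...,2]
    a=np.degrees(np.arctan2(z,-x));rr=np.hypot(x,z)
    m2=(abs(y)<60)&(rr>100)&(rr<135)&(a>30)&(a<62);H=np.c_[x[m2],y[m2],z[m2]]
    print("bar",m2.sum(),H.mean(0).round(1) if len(H) else 0,np.percentile(a[m2],[5,50,95]).round(1),np.median(rr[m2]),H.min(0).round(1),H.max(0).round(1))
    w=(abs(y)<90)&(abs(y)>55)&(x>-150)&(x<-20)&(z>12)&(z<90)&(F.min(-1)>150)
    if w.sum()>30:
        k=np.polyfit(x[w],z[w],1);print("slope",np.degrees(np.arctan(-k[0])),k,w.sum(),x[w].min())
```

```text
bar 169 [-92.6  -0.5  72. ] [31.7 38.4 41.1] 117.25116390120458 [-100.9  -52.2   54.3] [-83.   51.7  80.2]
slope 15.609889707684045 [-0.27939109 13.22938582] 348 -132.97376741000974
bar 155 [-91.2   2.2  74.7] [33.5 40.  42. ] 118.18903946976741 [-99.1 -51.2  58.9] [-85.   53.   83.9]
slope 17.571398965840615 [-0.31666936 11.03596929] 1015 -130.53488109961344
```

The bar is measured at (-91,0,73) mm from the hinge at about 39.3°, so the lid stands at about 0.31 rad. The driver lies flat. Next I plan caging the bar and swinging it, and check for clear space near the final pose.

```bash
cat >> h.py <<'E'
ZW=np.array([0,0,1.])
def lp(lid_deg,pitch,back):
    th=np.radians(21.3+lid_deg);bar=HINGE+116*(-np.cos(th)*XC+np.sin(th)*ZW);q=np.radians(pitch)
    z=np.cos(q)*XC-np.sin(q)*ZW;return Rtool(YC,z),bar-back*z
E
python3 - <<'E'
from h import *
r,p,s=now();q0,f0=lp(18,40,275);print(f0)
rows(r,p,q0,f0,0.45);print()
q1,f1=lp(18,40,190);rows(q0,f0,q1,f1,0.45)
print("end",lp(67,89,190)[1],lp(67,89,290)[1])
P=np.vstack([cloud(load(n)).reshape(-1,3) for n in("scene13","top13")]);Q=P-HINGE;x,y,z=Q@XC,Q@YC,P[:,2]
m=(x>-120)&(x<120)&(abs(y)<70)&(z>250);print(m.sum(),np.c_[x,y,z][m].min(0) if m.sum() else 0)
m=(x>20)&(x<150)&(abs(y)<100)&(z>100);print(m.sum(),np.nanmax(z[m]))
E
```

```text
[ 370.61281246 -102.37566839  374.23877389]
[[-0.0853, -0.004, 0.0091, -0.858, -0.198, 0.071, 0.45], [-0.0853, -0.004, 0.0091, -0.859, -0.197, 0.06, 0.45], [-0.0853, -0.004, 0.0091, -0.86, -0.194, 0.05, 0.45], [-0.0853, -0.004, 0.0091, -0.862, -0.191, 0.04, 0.45], [-0.0853, -0.004, 0.0091, -0.863, -0.187, 0.03, 0.45]]
[[-0.0853, -0.004, 0.0091, -0.864, -0.183, 0.02, 0.45], [-0.0853, -0.004, 0.0091, -0.865, -0.178, 0.011, 0.45], [-0.0853, -0.004, 0.0091, -0.867, -0.172, 0.002, 0.45], [-0.0853, -0.004, 0.0091, -0.868, -0.165, -0.007, 0.45], [-0.0853, -0.004, 0.0091, -0.869, -0.159, -0.015, 0.45]]
[[-0.0853, -0.004, 0.0091, -0.87, -0.151, -0.023, 0.45], [-0.0853, -0.004, 0.0091, -0.871, -0.143, -0.03, 0.45], [-0.0853, -0.004, 0.0091, -0.872, -0.135, -0.036, 0.45]]

[[0.0, 0.0, 0.0, -0.0, 0.0, 0.708, 0.45], [0.0, 0.0, 0.0, -0.0, 0.0, 0.708, 0.45], [0.0, 0.0, 0.0, -0.0, 0.0, 0.708, 0.45]]
end [659.08154615 -47.34731441 429.92000585] [657.36721852 -47.6743399  529.90477537]
201 [100.15866086 -69.98096608 251.06863459]
2653 404.55594239147024
```

>>> {"name": "step_arm", "arguments": {"increments": [[[-0.0853,-0.004,0.009,-0.858,-0.198,0.071,0.45],[-0.0853,-0.004,0.009,-0.859,-0.197,0.06,0.45],[-0.0853,-0.004,0.009,-0.86,-0.194,0.05,0.45],[-0.0853,-0.004,0.009,-0.862,-0.19,0.04,0.45],[-0.0853,-0.004,0.009,-0.863,-0.187,0.03,0.45]]]}}

```text
clock: 15.55
eef_pos: [353.8, 177.8, 394.4]
eef_rot: [2.806, 0.014, 1.82]
wrist_force: [1.2, 0.3, 0.3]
finger_gap: 26.8
finger_force: 0.0
```

>>> {"name": "step_arm", "arguments": {"increments": [[[-0.0853,-0.004,0.009,-0.864,-0.183,0.02,0.45],[-0.0853,-0.004,0.009,-0.865,-0.178,0.01,0.45],[-0.0853,-0.004,0.009,-0.867,-0.172,0,0.45],[-0.0853,-0.004,0.009,-0.868,-0.165,-0.007,0.45],[-0.0853,-0.004,0.009,-0.869,-0.159,-0.015,0.45]]]}}

```text
clock: 16.05
eef_pos: [364.1, 1.9, 381.1]
eef_rot: [2.47, 0.01, 1.781]
wrist_force: [0.1, 0.3, 0.2]
finger_gap: 25.8
finger_force: 0.0
```

>>> {"name": "step_arm", "arguments": {"increments": [[[-0.0853,-0.004,0.009,-0.87,-0.15,-0.023,0.45],[-0.0853,-0.004,0.009,-0.871,-0.143,-0.03,0.45],[-0.0853,-0.004,0.009,-0.872,-0.135,-0.036,0.45],[0,0,0,0,0,0,0.45],[0,0,0,0,0,0,0.45]]]}}

```text
clock: 16.55
eef_pos: [370.7, -95.4, 373.5]
eef_rot: [2.288, -0.002, 1.761]
wrist_force: [-0.7, 0.1, -0.1]
finger_gap: 26.0
finger_force: 0.0
```

Run:
```python
from h import *
r,p,s=now();q0,f0=lp(18,40,275);print(p,f0,"pos err rel XC,YC,Z",[(p-f0)@XC,(p-f0)@YC,p[2]-f0[2]],"rot err deg",np.degrees((q0.inv()*r).as_rotvec()),s["joints"],s["finger_gap"])
q1,f1=lp(18,40,225);rows(r,p,q1,f1,0.45)
S=snap("scene","14");cv2.imwrite("pics/c14.png",cv2.resize(S["frame"][200:320,320:480,::-1],None,fx=5,fy=5,interpolation=cv2.INTER_CUBIC))
```

```text
[370.65632491 -95.36754557 373.50267979] [ 370.61281246 -102.37566839  374.23877389] pos err rel XC,YC,Z [np.float64(1.3559329892111798), np.float64(6.875836275196769), np.float64(-0.7360940991561051)] rot err deg [1.08367915 0.1198529  0.02683581] [-0.43033457 -0.1382087   2.13178838  0.90061901  0.59448716 -1.24523768] 26.000616104352947
[[-0.012, -0.0013, -0.0003, -0.087, 0.008, 0.606, 0.45], [-0.012, -0.0013, -0.0003, -0.087, 0.002, 0.606, 0.45]]
```

View pics/c14.png

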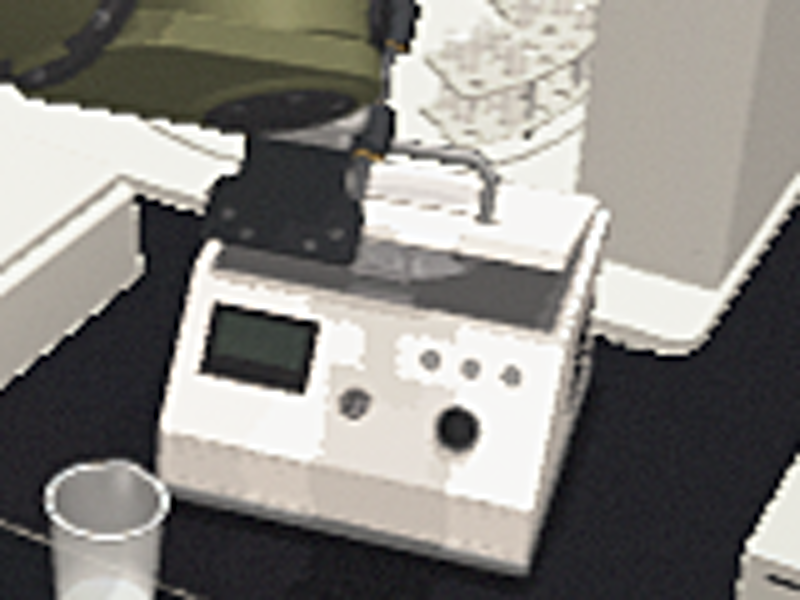

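The crop shows the lid ajar with the bow's right end at (487,190), and the gripper at (300,180) before the handle, lined up as planned. I advance around the bar.

>>> {"name": "step_arm", "arguments": {"increments": [[[-0.012,-0.001,0,-0.087,0.008,0.6,0.45],[-0.012,-0.001,0,-0.087,0.002,0.6,0.45],[0,0,0,0,0,0,0.45],[0,0,0,0,0,0,0.45]]]}}

```text
clock: 17.0
eef_pos: [408.2, -93.9, 343.5]
eef_rot: [2.268, 0.0, 1.764]
wrist_force: [0.3, -0.0, 0.9]
finger_gap: 25.8
finger_force: 0.0
```

Run:
```python
from h import *
r,p,s=now();q0,f0=lp(18,40,225);print("tool err mm",r.inv().apply(p-f0),np.degrees((q0.inv()*r).as_rotvec()),s["wrist_force"])
S=snap("scene","15");T=snap("top","15");print(lid(S),lid(T))
q1,f1=lp(18,40,190);rows(r,p,q1,f1,0.45,maxmm=12)
```

```text
tool err mm [ 1.26265272  1.14156878 -0.74627467] [-0.07477731  0.18518122 -0.17519816] [ 0.25377567 -0.02151647  0.8743984 ]
(np.float64(23.4), np.int64(569), array([52.3])) (np.float64(25.3), np.int64(2191), array([52.4]))
[[0.0006, -0.0014, 0.0013, -0.011, -0.01, 0.298, 0.45], [0.0006, -0.0014, 0.0013, -0.011, -0.01, 0.298, 0.45], [0.0006, -0.0014, 0.0013, -0.011, -0.01, 0.298, 0.45]]
```

>>> {"name": "step_arm", "arguments": {"increments": [[[0,0,0,-0.01,-0.01,0.3,0.45],[0,0,0,-0.01,-0.01,0.3,0.45],[0,0,0,-0.01,-0.01,0.3,0.45],[0,0,0,0,0,0,0.45]]]}}

```text
clock: 17.5
eef_pos: [434.9, -90.8, 319.6]
eef_rot: [2.266, 0.001, 1.762]
wrist_force: [0.2, 0.1, 0.1]
finger_gap: 25.5
finger_force: 0.0
```

>>> {"name": "step_arm", "arguments": {"increments": [[[0,0,0,0,0,0,0.72],[0,0,0,0,0,0,0.72],[0,0,0,0,0,0,0.72]]], "newtons": 5}}

```text
clock: 17.8
eef_pos: [434.6, -91.1, 320.2]
eef_rot: [2.265, 0.002, 1.761]
wrist_force: [0.3, 0.9, 0.5]
finger_gap: 13.1
finger_force: 0.0
```

Run:
```python
from h import *
r,p,s=now();q0,f0=lp(18,40,190);print("tool err mm",r.inv().apply(p-f0),s["wrist_force"],s["finger_gap"])
L=np.linspace(18,67,12);q,f=r,p
for a in L[1:]:
    g=lp(a,40+27*(a-18)/49,190);rows(q,f,*g,0.72);q,f=g
```

```text
tool err mm [-0.91951733  0.41225907 -0.47476351] [0.25895375 0.94798935 0.48130664] 13.109753435676907
[[0.0595, -0.0007, 0.0035, 0.022, 0.418, 0.024, 0.72]]
[[0.0545, -0.0, 0.0, 0.0, 0.428, 0.018, 0.72]]
[[0.0545, -0.0, 0.0, -0.0, 0.428, 0.026, 0.72]]
[[0.0545, 0.0, 0.0, 0.0, 0.427, 0.034, 0.72]]
[[0.0545, 0.0, 0.0, -0.0, 0.426, 0.042, 0.72]]
[[0.0545, 0.0, 0.0, 0.0, 0.424, 0.049, 0.72]]
[[0.0545, -0.0, -0.0, -0.0, 0.423, 0.057, 0.72]]
[[0.0545, 0.0, -0.0, 0.0, 0.421, 0.065, 0.72]]
[[0.0545, -0.0, 0.0, -0.0, 0.418, 0.072, 0.72]]
[[0.0545, 0.0, -0.0, -0.0, 0.416, 0.08, 0.72]]
[[0.0545, -0.0, -0.0, 0.0, 0.413, 0.087, 0.72]]
```

>>> {"name": "step_arm", "arguments": {"increments": [[[0.03,0,0,0.02,0.21,0.01,0.72],[0.03,0,0,0,0.21,0.01,0.72],[0.0545,0,0,0,0.428,0.018,0.72],[0.0545,0,0,0,0.428,0.026,0.72]]]}}

```text
clock: 18.2
eef_pos: [470.6, -83.3, 356.0]
eef_rot: [2.401, 0.002, 1.761]
wrist_force: [-2.0, 0.6, -1.2]
finger_gap: 13.1
finger_force: 0.5
```

>>> {"name": "step_arm", "arguments": {"increments": [[[0.0545,0,0,0,0.427,0.034,0.72],[0.0545,0,0,0,0.426,0.042,0.72],[0.0545,0,0,0,0.424,0.05,0.72],[0,0,0,0,0,0,0.72],[0,0,0,0,0,0,0.72]]]}}

```text
clock: 18.7
eef_pos: [511.6, -75.2, 384.1]
eef_rot: [2.526, 0.001, 1.762]
wrist_force: [0.3, 0.1, -0.3]
finger_gap: 12.9
finger_force: 0.0
```

Run:
```python
from h import *
r,p,s=now();a=18+49*6/11;q0,f0=lp(a,40+27*(a-18)/49,190);print(a,"tool err",r.inv().apply(p-f0),np.degrees((q0.inv()*r).as_rotvec()),s["wrist_force"],s["finger_force"])
S=snap("scene","16");T=snap("top","16");print(lid(S),lid(T))
q,f=r,p
for b in np.linspace(a,67,6)[1:]:
    g=lp(b,40+27*(b-18)/49,190);rows(q,f,*g,0.72);q,f=g
```

```text
44.72727272727273 tool err [ 0.23961568 -0.58148304  0.81992192] [ 0.00988531  0.03446275 -0.16488472] [ 0.2851435   0.13892004 -0.34879597] 0.0
(np.float64(46.3), np.int64(179), array([103.])) (np.float64(49.6), np.int64(844), array([102.3]))
[[0.0543, -0.0007, 0.0037, -0.007, 0.437, 0.037, 0.72]]
[[0.0545, 0.0, -0.0, 0.0, 0.421, 0.065, 0.72]]
[[0.0545, -0.0, 0.0, -0.0, 0.418, 0.072, 0.72]]
[[0.0545, 0.0, -0.0, -0.0, 0.416, 0.08, 0.72]]
[[0.0545, -0.0, -0.0, 0.0, 0.413, 0.087, 0.72]]
```

The lid is following. I continue the swing.

>>> {"name": "step_arm", "arguments": {"increments": [[[0.0545,0,0,0,0.43,0.04,0.72],[0.0545,0,0,0,0.421,0.065,0.72],[0.0545,0,0,0,0.418,0.072,0.72],[0.0545,0,0,0,0.416,0.08,0.72],[0.0545,0,0,0,0.413,0.087,0.72]]]}}

```text
clock: 19.3
eef_pos: [589.7, -60.3, 414.8]
eef_rot: [2.743, 0.001, 1.762]
wrist_force: [-1.3, -0.6, -0.2]
finger_gap: 13.4
finger_force: 0.4
```

>>> {"name": "step_arm", "arguments": {"increments": [[[0,0,0,0,0,0,0.72],[0,0,0,0,0,0,0.72]]]}}

```text
clock: 19.5
eef_pos: [589.1, -60.3, 414.1]
eef_rot: [2.74, 0.001, 1.762]
wrist_force: [0.5, -0.8, -0.3]
finger_gap: 13.2
finger_force: 0.0
```

Run:
```python
from h import *
r,p,s=now();q0,f0=lp(67,67,190);print("tool err",r.inv().apply(p-f0),np.degrees((q0.inv()*r).as_rotvec()),s["wrist_force"],s["finger_force"])
for n in("scene","top"):
    c=snap(n,"17");print(lid(c));P=cloud(c);F=c["frame"].astype(int);Q=P-HINGE;x,y,z=Q@XC,Q@YC,Q[...,2]
    w=(abs(y)<92)&(x>-110)&(x<20)&(z>30)&(z<150)&(F.min(-1)>110)&(abs(y)>55)
    if w.sum()>20:
        k=np.polyfit(z[w],x[w],1);print("lid deg by fit",90-np.degrees(np.arctan(-k[0])),w.sum(),np.percentile(z[w],[1,99]))
```

```text
tool err [ 0.36051597 -0.49502393  0.55006241] [ 0.01031529  0.02555136 -0.15984017] [ 0.46516332 -0.76718255 -0.27478415] 0.0
(np.float64(67.8), np.int64(182), array([132.9]))
lid deg by fit 67.29587400131874 740 [ 30.74961108 129.13282212]
(np.float64(68.5), np.int64(127), array([131.2]))
lid deg by fit 63.08827903798935 159 [ 33.53375076 130.51009876]
```

The lid is at about 66° (1.15 rad). I open the fingers a little and withdraw straight back.

>>> {"name": "step_arm", "arguments": {"increments": [[[0,0,0,0,0,0,0.55],[0,0,0,0,0,0,0.55],[0,0,0,0,0,-0.2,0.55],[0,0,0,0,0,-0.4,0.55],[0,0,0,0,0,-0.6,0.55]]]}}

```text
clock: 20.1
eef_pos: [570.8, -63.7, 459.8]
eef_rot: [2.742, 0.001, 1.762]
wrist_force: [-0.4, 0.4, -0.8]
finger_gap: 20.9
finger_force: 0.0
```

>>> {"name": "step_arm", "arguments": {"increments": [[[0,0,0,0,0,-0.8,0.55],[0,0,0,0,0,-0.8,0.55],[0,0,0,0,0,-0.8,0.55],[0,0,0,0,0,0,0.55],[0,0,0,0,0,0,0.55]]]}}

```text
clock: 20.6
eef_pos: [533.8, -70.7, 548.6]
eef_rot: [2.739, 0.002, 1.761]
wrist_force: [1.0, -0.1, -0.7]
finger_gap: 21.4
finger_force: 0.0
```

Run:
```python
from h import *
r,p,s=now();print(p,s["clock"],s["wrist_force"],np.abs(s["qd"]).max())
for n in("scene","top"):
    c=snap(n,"18");P=cloud(c);F=c["frame"].astype(int);Q=P-HINGE;x,y,z=Q@XC,Q@YC,Q[...,2]
    w=(abs(y)<92)&(x>-110)&(x<20)&(z>30)&(z<150)&(F.min(-1)>110)&(abs(y)>55)
    k=np.polyfit(z[w],x[w],1);print("lid deg by fit",90-np.degrees(np.arctan(-k[0])),w.sum())
    cv2.imwrite(f"pics/{n}18.png",c["frame"][:,:,::-1])
    f=cv2.cvtColor(c["frame"],cv2.COLOR_RGB2HSV)
    m=((f[...,0]<8)|(f[...,0]>172))&(f[...,1]>150)&(f[...,2]>90)&(P[...,0]<385)&(P[...,1]<420);print("driver",m.sum(),np.nanmax(P[m],0) if m.sum() else 0)
    rr=np.hypot(x,z);b=(abs(y)<50)&(rr>112)&(rr<124)&(x>-40)&(x<30)&(F.max(-1)<165);print("bar deg",b.sum(),np.degrees(np.median(np.arctan2(z[b],-x[b])))-21.3 if b.sum() else 0)
```

```text
[533.7980564  -70.67844292 548.62797884] 20.6 [ 0.98854238 -0.08883785 -0.68916312] 0.036194539962451235
lid deg by fit 67.22207716585396 742
driver 183 [365.10231674 361.46460103 272.35460494]
bar deg 97 64.7304786176405
lid deg by fit 63.23837453741689 160
driver 229 [368.15557839 376.67885108  29.20959464]
bar deg 90 64.31715097560853
```

View pics/scene18.png

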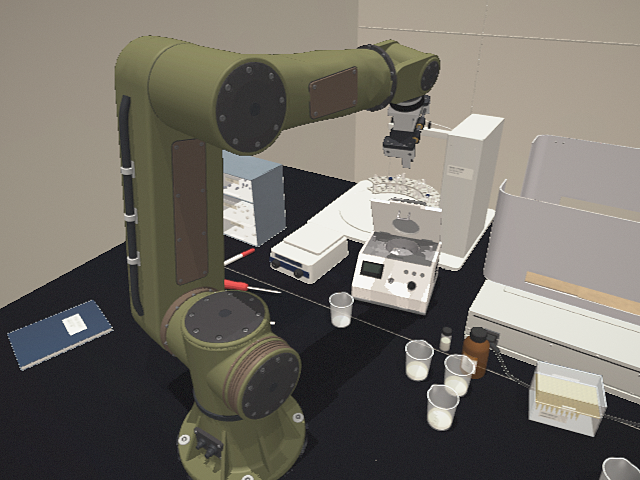

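The picture shows the lid standing open at (405,225) at about 1.13 rad. The screwdriver lies on the bench at (250,288), the bystanders are in place, and the gripper is clear at (400,150). I hand in.

```bash
python3 -c "
from cell import workorder
print(workorder.sign_off())"
```

```text
the job is handed in; nothing more can be done
None
```

I pressed the catch gently (about 10 N at most) until the lid sprang up, laid the screwdriver back flat on the bench, raised the lid to about 1.13 rad, where it stayed, and handed the job in at about 21 s with the gripper clear; sign-off gave no verdict.

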